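Set the printing blocks on edge to dry and start the blower

TASK

Stand every one of the little wooden printing blocks upright on one of its thin edges on the cork of the drying board, without their touching one another. Then switch the blower on: press its knob down, turn it clockwise from the small dot to the big dot and let it pop up there; and last pull the timer's wooden grip straight out to its stop and let it run home. The blocks must still be standing at the end; leave everything else as it is.

Things in the scene. Friction and masses are not known exactly. Their poses are not given: they have to be found in the camera images.
- block_0: little wooden printing block with a picture on its top face, a plain box 45 x 70 x 22 mm, about 60 g. Origin at the centre of its 45 x 70 underside; x is the 45 mm way, y the 70 mm way, z the 22 mm thickness (up as it starts, lying flat). It stands by itself on any of its four thin edges (45 or 70 mm high). May be absent (None all along)
- block_1: little wooden printing block with a picture on its top face, a plain box 45 x 70 x 22 mm, about 60 g. Origin at the centre of its 45 x 70 underside; x is the 45 mm way, y the 70 mm way, z the 22 mm thickness (up as it starts, lying flat). It stands by itself on any of its four thin edges (45 or 70 mm high). May be absent (None all along)
- block_2: little wooden printing block with a picture on its top face, a plain box 45 x 70 x 22 mm, about 60 g. Origin at the centre of its 45 x 70 underside; x is the 45 mm way, y the 70 mm way, z the 22 mm thickness (up as it starts, lying flat). It stands by itself on any of its four thin edges (45 or 70 mm high). May be absent (None all along)
- block_3: little wooden printing block with a picture on its top face, a plain box 45 x 70 x 22 mm, about 60 g. Origin at the centre of its 45 x 70 underside; x is the 45 mm way, y the 70 mm way, z the 22 mm thickness (up as it starts, lying flat). It stands by itself on any of its four thin edges (45 or 70 mm high). May be absent (None all along)
- board: drying board, fixed: plywood 170 (x) x 380 (y) mm with a cork top 10 mm above the table; a 12 mm wide batten at each y end rises 8 mm above the cork, leaving 356 mm of flat top between them. Origin: centre of its underside, on the table. z up
- blower: blower, fixed: grey housing 110 (x) x 120 (y) x 56 (z) mm with a grille on its +y side, a black knob on top and the timer's wooden grip in front (-x side). Origin: centre of its underside, on the table. z up
- dial_grip (a point): centre of the knob's bar grip, on its vertical axis, 4 mm below the bar's top. The bar is 44 mm long, 14 mm wide and 26 mm high (top at z = 97 mm with the knob up) and stands on a round skirt of 48 mm diameter whose top is at z = 71 mm (this point 20 mm above the skirt). The bar lies along the blower's x at joint value 0, its white line to the front
- dial (a joint): turn of the knob, rad, grows clockwise seen from above: 0 = off (white line at the small dot), 1.2 = on (white line at the big dot; end stop at 1.24). Hidden stops hold it in either position (0.06 rad of play) unless it is pressed down by 6 mm or more; let go between the two it stays down. Friction 0.03 N m
- dial_press (a joint): how far the knob is pressed down, m: 0 = up, 0.008 = bottom; spring 4 N at rest, 8 N at the bottom
- timer_grip (a point): on the axis of the timer's grip, 6 mm above the middle of its height, 46 mm above the table. The grip is an upright round wooden handle, 20 mm in diameter and 36 mm high (z 22 to 58 mm) with a 24 mm steel washer under it, on a steel rod (8 mm thick, at z = 40 mm) that comes out of the blower's front; grip axis 52 mm in front of the housing when home
- timer (a joint): how far the timer's grip is pulled out, along the blower's -x, m: 0 = home, 0.035 = at its stop; spring 3.6 N at home, 7.8 N at the stop; let go, it runs home by itself in under 1 s
- sanding_block: sanding block, wood with a dark brown sole, 40 x 60 x 30 mm, a bystander (not a printing block: smaller, thicker and without a picture). Origin at the centre of its underside
- eraser: eraser in a card sleeve, 23 x 45 x 13 mm, a bystander. Origin at the centre of its underside
- brush: paint brush, 260 mm long, 10 mm thick, lying, a bystander. Origin at the centre of its underside
Mind the look-alikes: they are no part of the job. Leave any pink or yellow look-alike of the block_1 alone. Leave any red look-alike of the block_3 alone.

How it is judged:
On the way, in this order (a step that is already met when the one before it is completed fails the run):
1. all printing blocks present stand on a thin edge on the cork, let go and not touching one another (angle between block_0's own z axis and vertical between 1.44 and 1.7 rad and x of block_0 in the frame of board between -0.085 and 0.085 m and y of block_0 in the frame of board between -0.178 and 0.178 m and z of block_0 in the frame of board between 0.025 and 0.055 m and linear speed of each of block_0, block_1, block_2, block_3 below 0.02 m/s and contact force between each of block_0, block_1, block_2, block_3 and the fingers below 0.05 N and angle between block_1's own z axis and vertical between 1.44 and 1.7 rad and x of block_1 in the frame of board between -0.085 and 0.085 m and y of block_1 in the frame of board between -0.178 and 0.178 m and z of block_1 in the frame of board between 0.025 and 0.055 m and angle between block_2's own z axis and vertical between 1.44 and 1.7 rad and x of block_2 in the frame of board between -0.085 and 0.085 m and y of block_2 in the frame of board between -0.178 and 0.178 m and z of block_2 in the frame of board between 0.025 and 0.055 m and angle between block_3's own z axis and vertical between 1.44 and 1.7 rad and x of block_3 in the frame of board between -0.085 and 0.085 m and y of block_3 in the frame of board between -0.178 and 0.178 m and z of block_3 in the frame of board between 0.025 and 0.055 m and contact force between block_0 and block_1 below 0.05 N and contact force between each of block_0, block_1 and block_2 below 0.05 N and contact force between each of block_0, block_1, block_2 and block_3 below 0.05 N), for 0.3 s.
2. the knob has been turned to on and is up again (value of joint dial above 1.1 rad and value of joint dial_press below 0.0025 m), for 0.2 s.
3. the timer's grip is pulled out to its stop (value of joint timer above 0.031 m), for 0.1 s.
4. the timer's grip is home again (value of joint timer below 0.005 m), for 0.2 s.
At the end, for the whole second after the job is handed in: every printing block present stands on a thin edge (thickness axis within about 0.13 rad of level) with its centre over the cork, at rest, not touching another block or the fingers; the knob is at on (over 1.1 rad) and up (within 2.5 mm); the timer's grip is home (within 5 mm) (all of step 1 and all of step 2 and value of joint timer below 0.005 m).
It fails at once if a bystander was moved by more than 3 cm (distance of any of sanding_block, eraser, brush from where it was at the start of the episode above 0.03 m).
Of block_0, block_1, block_2, block_3 only 3 to 4 are there at a start; the rules pass over those that are not, and their reading is None.
At some moment in a run one of block_0, block_1, block_2, block_3 may be knocked a few centimetres aside while the robot is not near it.
Once in a run the grip may slacken for a moment while it holds something.
It also fails if it takes over 210 s, if anything falls off the work surface, if the arm or the gripper's body presses on something with over 40 N, if the wrist force passes 120 N, or if a joint passes its speed limit or range.

ROBOT

A 6-joint arm with a two-finger parallel gripper is mounted at the origin on a cart in front of the work surface, level with it; the furniture and walls round the work are solid. World frame = base frame: x ahead of the robot, y to its left, z up, the work surface at z = 0. Lengths are in m, angles in rad, forces in N, time in s.
With the tool pointing down it reaches from about 0.225 to 0.875 m from the base axis. Payload 3.4 kg.
Tool frame: the origin (TCP) lies on the centre line of the jaws, within the pads' length; the fingertips stand 17 mm ahead of it and the grasp point (between the pads) lies 2 mm behind it (nose_length is the distance from the TCP to the fingertips, in m); z points along the fingers, y is the line along which they close (so a half turn about z gives the same grasp; the last joint's range is limited). The gripper opens to 85 mm and grips with 20 to 120 N. Pads are 22 mm wide; open, the fingers measure 114 mm over their backs; the gripper's body (76 mm by 85 mm) begins 54 mm behind the grasp point. The pads swing forward as they close: fully open they stand 13 mm farther back than shut.
Start: joints at [-0.121, 0.276, 1.505, -0, 1.361, -0.121], TCP at [0.575, -0, 0.248] pointing down, gripper open.
Joint ranges: [-2.89, 2.89], [-0.75, 2.08], [0.22, 2.7], [-1.18, 4.32], [0.11, 2.71], [-2.7, 2.7]. Speed limits (rad/s): [2.57, 2.57, 3.14, 3.14, 3.14, 3.14].

INTERFACE

Orientations are given as a unit quaternion [w, x, y, z].
In Python, from rig import get_state, get_image, sign_off, find_in, place_of, nose_length gives the robot as it stands.
- The arm moves only by the tool apply_moves, never from a script. Its argument "deltas" is one flat list of numbers, 5 for each row, row after row: the finger opening in mm, from 0 to 85.4, then the shift along the tool's x, y, z in mm, then the turn about the tool's z in degrees. A call has 1 to 12 rows; each row is the pose to reach, as a shift and turn from the pose commanded when the call began, along the tool's axes at that moment; what a row does not reach only later rows make up. A row lasts 1/12 s, in which the tool goes at most 41.7 mm and 7.16 degrees, less where a joint would pass 70% of its speed; a pose out of reach is approached as far as the arm can. A call with a gripper value outside its range is refused whole. The fingers move at their own pace and stop on an object; "squeeze" is the grip in N (left out, the last holds). Time passes only in rows, so rows that repeat a pose let the fingers close. It gives the time, the measured TCP pose, the force, the opening and the grip force at its end, in the units of the state.
- get_state(): the state, without advancing time (a new reading comes with each control period).
- get_image(name): name is "scene" or "side" or "wrist"; returns a dict with "frame" (384x512x3 uint8, red, green, blue), "K" (3x3 intrinsics, pixels), "position" and "orientation" of the camera in the world. Camera axes: x right, y down, z forward; pixel columns grow to the right and rows downward; lengths in m; the calibration is good to about 2 mm. The wrist camera is an equidistant fisheye: a pixel r from the principal point sees the ray r / f radians off the axis. A picture is of the moment at which its call begins. There is no depth.
- sign_off(): hands the job in; it is judged then, once.
Trained networks look in a picture, given as the dict that the camera call returned (one of the last four; its "shot" number tells which), for a name from the list of things; names that differ only in an ending like _2 or _b are one class to them, and where a whole thing is asked for, a point or a joint stands for the part that bears it (a point fixed in the world has none). Each returns a list of dicts, best first, with "score" (0 to 1); they miss things now and then, are a little off and sometimes report something else, mostly with a low value. They report only what shows in the picture. A call takes as long as a camera call. They do not tell look-alikes from the thing itself.
- find_in(query, picture): "point" ([column, row] in pixels, amid what is visible of it).
- place_of(query, picture): "point" ([column, row] in pixels: a listed point, or the origin of a listed thing).
The state is a dict: "clock": time; "qpos": joint angles; "qd": joint speeds; "effort": joint torques, N m; "position": TCP position; "ee_rot": TCP orientation; "contact_force": force on the tool from outside, world axes, zero at the start; "moment": the same for the moment, N m; "width": finger opening in m; "gripper_force": force on a finger pad.
Only numpy, scipy, OpenCV 4.12 (cv2) and the standard library are available. Lean on these libraries where they do the work, as an engineer would, in place of code of your own. Each camera call takes 0.05 s, during which the arm holds its last target. There are 200 camera calls.

## Working session

There is one attempt and no reset: what is moved stays moved. The work goes in short steps, Python scripts to look and compute and a tool call to move; the robot and the scene stay as the last step left them, time stands still between calls to the robot, and variables do not carry over. Pictures are saved under pics/ and viewed, at most 14 in all, crops included, and the job is handed in when it is done.

Besides the shell and the picture viewer there is one more tool, called after "Call:" by a JSON object that holds its "name" and its "arguments". apply_moves: Moves the arm, as the interface text tells. Its arguments: {"type":"object","properties":{"deltas":{"type":"array"},"squeeze":{"type":"number"}},"required":["deltas"]}

```bash
ls; mkdir -p pics; cat > h.py <<'E'
import numpy as np, cv2
from rig import *
from scipy.spatial.transform import Rotation as R
def rot(q): return R.from_quat([q[1],q[2],q[3],q[0]]).as_matrix()
def ray(im,px,fish):
    K=np.array(im["K"]); u=(px[0]-K[0,2])/K[0,0]; v=(px[1]-K[1,2])/K[1,1]
    if fish:
        r=np.hypot(u,v); s=np.sin(r)/r if r>1e-9 else 1; d=np.array([u*s,v*s,np.cos(r)])
    else: d=np.array([u,v,1.])
    return rot(im["orientation"])@d
def onz(im,px,z,fish=False):
    d=ray(im,px,fish); p=np.array(im["position"]); return p+d*(z-p[2])/d[2]
def proj(im,P,fish=False):
    K=np.array(im["K"]); c=rot(im["orientation"]).T@(np.array(P)-np.array(im["position"]))
    if fish:
        t=np.arctan2(np.hypot(c[0],c[1]),c[2]); h=np.hypot(c[0],c[1])+1e-12; a=c[:2]/h*t
    else: a=c[:2]/c[2]
    return K[:2,:2]@a+K[:2,2]
def save(im,name,box=None,s=1):
    f=im["frame"]
    if box: f=f[box[1]:box[3],box[0]:box[2]]
    f=cv2.resize(f,None,fx=s,fy=s,interpolation=cv2.INTER_CUBIC); cv2.imwrite("pics/"+name,f[...,::-1])
E
python3 - <<'E'
from h import *
s=get_state(); print(s["position"],s["ee_rot"],s["width"],nose_length)
for n in ("scene","side","wrist"):
    im=get_image(n); save(im,n+"0.png",s=1.5); print(n,im["position"],im["orientation"],im["K"])
    for q in ("block_0","board","blower","dial_grip","timer_grip","sanding_block","eraser","brush"):
        for d in place_of(q,im)[:7]:
            if d["score"]>.25:
                p=d["point"]; z={"block_0":0,"dial_grip":.093,"timer_grip":.046}.get(q,0)
                print(q,round(d["score"],2),np.round(p,0),np.round(onz(im,p,z,n=="wrist"),3))
E
```

```text
pics
[5.74519337e-01 5.32335912e-05 2.47435945e-01] [-7.11250967e-04  7.07108249e-01  7.07104733e-01 -5.61082964e-04] 0.08516002594934123 0.017
scene [-0.82396766  0.82670975  0.77532363] [ 0.27226587 -0.41542119  0.72642437 -0.47497807] [[461.95907666   0.         263.26564806]
 [  0.         461.95907666 189.60893041]
 [  0.           0.           1.        ]]
block_0 0.8 [258. 243.] [0.336 0.166 0.   ]
block_0 0.74 [217. 234.] [0.457 0.26  0.   ]
block_0 0.73 [255. 223.] [0.461 0.108 0.   ]
block_0 0.66 [224. 255.] [0.321 0.298 0.   ]
block_0 0.46 [284. 215.] [ 0.461 -0.016  0.   ]
block_0 0.42 [290. 233.] [0.335 0.039 0.   ]
board 0.56 [236. 198.] [0.684 0.068 0.   ]
board 0.31 [168. 238.] [0.518 0.413 0.   ]
blower 0.91 [323. 183.] [ 0.636 -0.329  0.   ]
dial_grip 0.66 [326. 162.] [ 0.643 -0.345  0.093]
timer_grip 0.48 [343. 180.] [ 0.533 -0.354  0.046]
sanding_block 0.75 [169. 238.] [0.512 0.41  0.   ]
brush 0.54 [164. 254.] [0.422 0.459 0.   ]
brush 0.37 [214. 232.] [0.476 0.26  0.   ]
side [ 0.10113597 -1.00108579  0.66877678] [-0.51088644  0.84135956 -0.15442192  0.08522332]
[... 639 characters left out ...]

sanding_block 0.64 [239. 174.] [ 0.527  0.439 -0.   ]
sanding_block 0.3 [242. 211.] [0.444 0.144 0.   ]
eraser 0.61 [269. 302.] [ 0.367 -0.308  0.   ]
brush 0.44 [213. 175.] [0.425 0.473 0.   ]
wrist [0.57509236 0.07718022 0.37437727] [ 1.53879825e-01  9.88089553e-01  7.32641633e-06 -1.88148426e-04] [[297.31863964   0.         257.13130689]
 [  0.         297.31863964 192.74310298]
 [  0.           0.           1.        ]]
block_0 0.98 [161.  71.] [0.453 0.121 0.   ]
block_0 0.81 [ 93. 148.] [0.344 0.025 0.   ]
block_0 0.79 [157. 164.] [ 0.442 -0.002  0.   ]
block_0 0.62 [178. 256.] [ 0.457 -0.141  0.   ]
block_0 0.56 [77. 48.] [0.324 0.17  0.   ]
board 0.71 [329.  96.] [0.666 0.085 0.   ]
```

View pics/scene0.png

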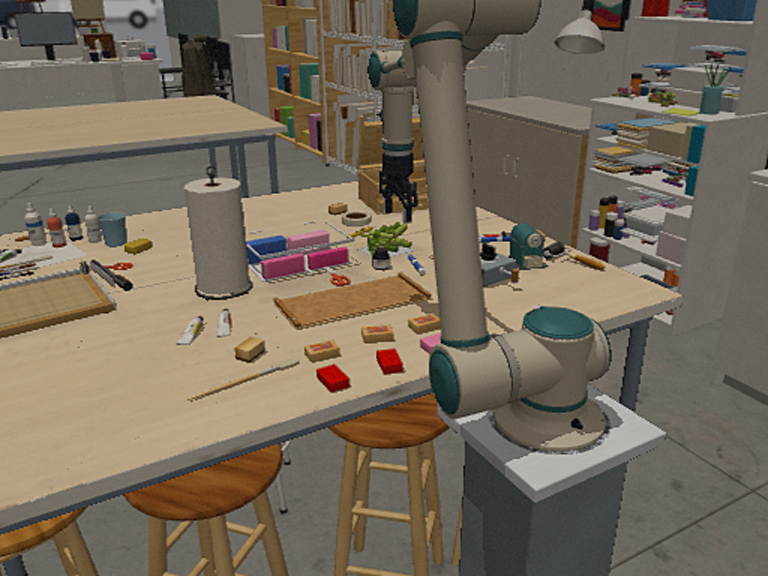

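View pics/wrist0.png

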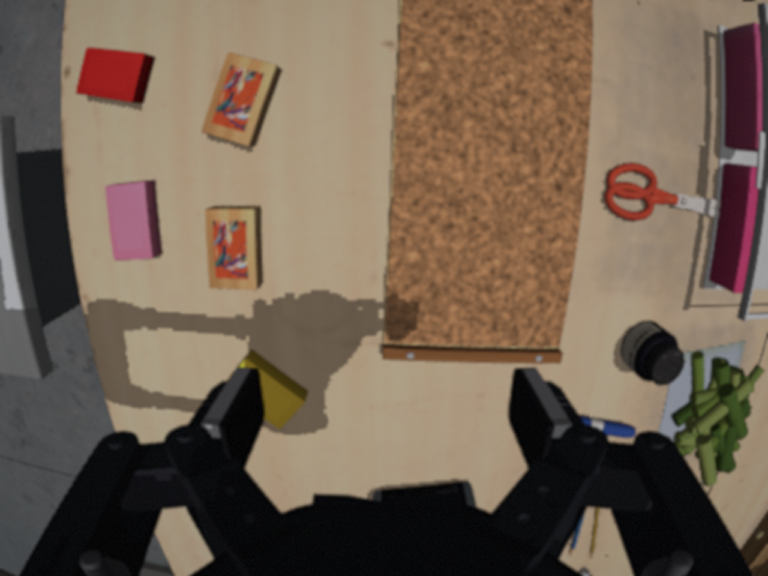

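View pics/side0.png

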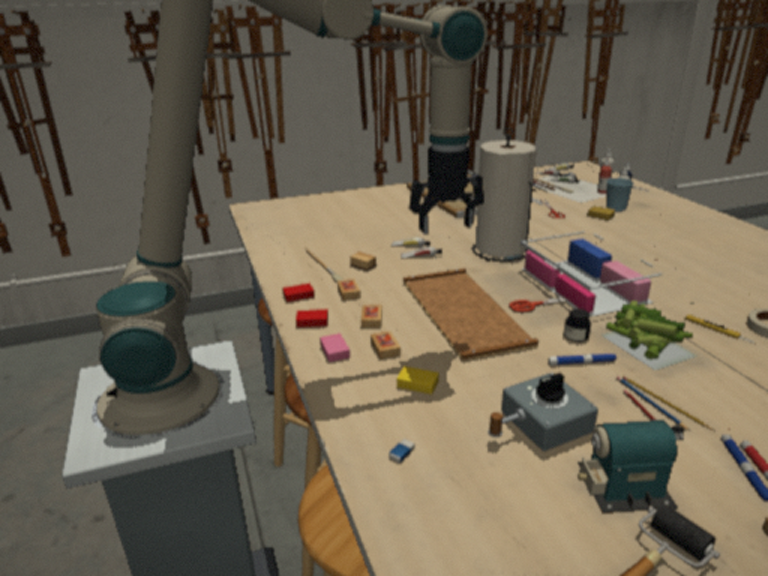

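Scene: three picture blocks lie near world (0.45, 0.00), (0.455, 0.125) and (0.45, 0.265), at wrist0 full-size pixels (157,164) and (161,71) and scene pixel (217,234). The possible mix-ups are:
- pink at wrist (88,147)
- yellow at wrist (180,260)
- red at wrist (77,48) and scene (224,255)
- sanding block at scene (168,233)

I choose only the three with a picture and will look closer.

Call:
{"name": "apply_moves", "arguments": {"deltas": [85,40,-30,0,0,85,80,-60,0,0,85,120,-90,0,0,85,160,-100,0,0,85,160,-100,0,0,85,160,-100,0,0]}}

```text
clock: 1.85
position: [0.4725, 0.1638, 0.2487]
ee_rot: [-0.001, 0.706, 0.709, 0.001]
contact_force: [0.1, 0.4, 0.3]
width: 0.085
gripper_force: 0.0
```

```bash
cat >> h.py <<'E'
def blocks(im,fish=True):
    "rects of picture blocks: orange/tan top at z=.022 -> via red picture blob + box"
    hsv=cv2.cvtColor(im["frame"],cv2.COLOR_RGB2HSV); out=[]
    for d in find_in("block_0",im):
        if d["score"]<.2: continue
        out.append((round(d["score"],2),np.round(d["point"]),np.round(onz(im,d["point"],.015,fish),3)))
    return out
E
python3 - <<'E'
from h import *
s=get_state(); print(s["position"])
im=get_image("wrist"); save(im,"w1.png",s=1.5)
for b in blocks(im): print(*b)
for d in place_of("block_0",im): print(round(d["score"],2),np.round(d["point"]),np.round(onz(im,d["point"],0,True),3))
E
```

```text
[0.47253975 0.1637668  0.24869205]
0.91 [246. 195.] [0.458 0.124 0.015]
0.81 [175. 247.] [0.357 0.046 0.015]
0.8 [143.  59.] [0.33  0.3   0.015]
0.77 [235.  77.] [0.445 0.271 0.015]
0.73 [234. 275.] [0.439 0.003 0.015]
0.69 [147. 161.] [0.33  0.169 0.015]
0.66 [244. 330.] [ 0.452 -0.108  0.015]
0.93 [171. 254.] [0.345 0.027 0.   ]
0.92 [239. 273.] [ 0.446 -0.004  0.   ]
0.88 [235.  79.] [0.444 0.269 0.   ]
0.76 [147. 161.] [0.324 0.166 0.   ]
0.72 [146.  59.] [0.329 0.303 0.   ]
0.62 [246. 190.] [0.458 0.126 0.   ]
0.57 [248. 340.] [ 0.458 -0.147  0.   ]
```

View pics/w1.png

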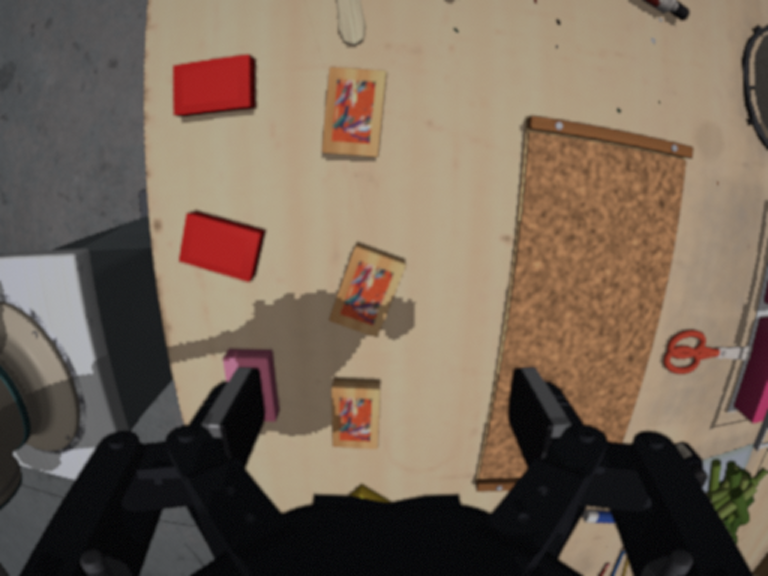

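```bash
python3 - <<'E'
from h import *
im=get_image("wrist")
Q={"A":[(331,67),(386,69),(379,158),(322,156)],"B":[(360,247),(405,262),(375,335),(331,320)],"C":[(334,383),(380,383),(378,447),(332,446)]}
for k,v in Q.items():
    P=np.array([onz(im,(a/1.5,b/1.5),.022,True)[:2] for a,b in v])
    e=(P[0]-P[3]+P[1]-P[2])/2; w=(P[1]-P[0]+P[2]-P[3])/2
    print(k,P.mean(0).round(4),"len",np.linalg.norm(e).round(4),np.linalg.norm(w).round(4),"ang of long axis",np.degrees(np.arctan2(e[1],e[0])).round(1))
for px in [(528,118),(692,148),(478,487)]: print(onz(im,(px[0]/1.5,px[1]/1.5),.018,True).round(4))
print(onz(im,(513/1.5,247/1.5),.0,True).round(4),onz(im,(490/1.5,430/1.5),.0,True).round(4))
E
```

```text
A [0.451  0.2682] len 0.0715 0.0437 ang of long axis 84.8
B [0.4602 0.1217] len 0.069 0.0393 ang of long axis 68.4
C [ 0.4474 -0.0018] len 0.0735 0.0436 ang of long axis 86.8
[0.5904 0.2683 0.018 ]
[0.7601 0.2609 0.018 ]
[ 0.5754 -0.1014  0.018 ]
[0.5877 0.1563 0.    ] [ 0.5842 -0.0367  0.    ]
```

Call:
{"name": "apply_moves", "arguments": {"deltas": [62,38,-12,40,5,62,77,-24,80,5,62,77,-24,120,5,62,77,-24,150,5,62,77,-24,170,5,62,77,-24,170,5,62,77,-24,170,5,62,77,-24,170,5]}}

```text
clock: 2.72
position: [0.4531, 0.2366, 0.0797]
ee_rot: [0.001, 0.738, 0.675, 0.001]
contact_force: [0.7, 0.0, 0.3]
width: 0.062
gripper_force: 0.0
```

```bash
python3 - <<'E'
from h import *
s=get_state(); print(s["position"],s["ee_rot"],s["width"],s["clock"])
im=get_image("wrist"); save(im,"w2.png",s=1.5)
E
```

```text
[0.45313163 0.23663509 0.0797082 ] [6.71120515e-04 7.37777206e-01 6.75042833e-01 1.23178719e-03] 0.06201490229448259 2.7167
```

View pics/w2.png

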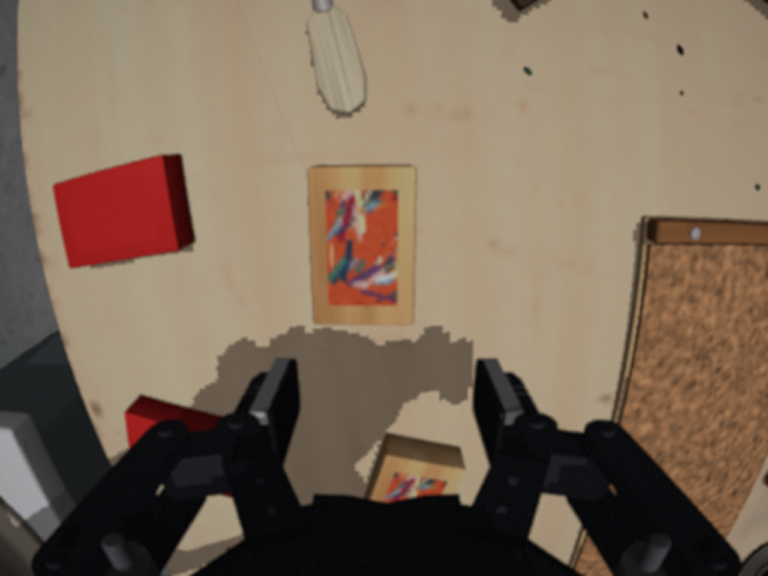

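```bash
cat >> h.py <<'E'
def rect(im,v,z=.022,s=1.5):
    "corners far-left, far-right, near-right, near-left (display px); prints centre, sizes, and in tool frame"
    st=get_state(); T=rot(st["ee_rot"])
    P=np.array([onz(im,(a/s,b/s),z,True) for a,b in v])
    L=(P-np.array(st["position"]))@T*1000
    e=(L[0]-L[3]+L[1]-L[2])/2; w=(L[1]-L[0]+L[2]-L[3])/2
    print("world",P.mean(0).round(4),"tool",L.mean(0).round(1),"len",np.linalg.norm(e).round(1),np.linalg.norm(w).round(1),"turn of long axis",np.degrees(np.arctan2(e[1],e[0])).round(1), "near mid",((L[2]+L[3])/2).round(1),"far mid",((L[0]+L[1])/2).round(1))
E
python3 - <<'E'
from h import *
im=get_image("wrist"); rect(im,[(309,166),(416,166),(413,325),(314,325)])
E
```

```text
world [0.4472 0.2741 0.022 ] tool [36.3 -9.7 58.6] len 70.0 44.3 turn of long axis 0.4 near mid [ 1.3 -9.9 58.6] far mid [71.3 -9.5 58.7]
```

Call:
{"name": "apply_moves", "arguments": {"deltas": [62,9,-10,0,0,62,9,-10,25,0,62,9,-10,45,0,62,9,-10,57,0,62,9,-10,57,0,44,9,-10,57,0,44,9,-10,57,0,44,9,-10,57,0,44,9,-10,57,0], "squeeze": 20}}

```text
clock: 3.57
position: [0.4427, 0.2474, 0.0227]
ee_rot: [0.0, 0.737, 0.676, 0.001]
contact_force: [-0.8, 0.4, 3.6]
width: 0.0444
gripper_force: 21.1
```

Call:
{"name": "apply_moves", "arguments": {"deltas": [44,0,0,-25,0,44,0,0,-50,0,44,0,0,-75,0,44,0,0,-75,0,44.4,0,0,-75,0,44.4,0,0,-75,0,44.4,0,0,-75,0,44.4,0,0,-75,0]}}

```text
clock: 4.23
position: [0.441, 0.2464, 0.0952]
ee_rot: [-0.0, 0.737, 0.676, -0.001]
contact_force: [0.4, -0.1, -1.2]
width: 0.0446
gripper_force: 21.0
```

```bash
python3 - <<'E'
from h import *
s=get_state(); print(s["position"],s["width"],s["gripper_force"])
im=get_image("wrist"); a=im["frame"]; b=get_image("side"); print(proj(b,s["position"]))
u,v=map(int,proj(b,s["position"])); bb=b["frame"][v-60:v+60,u-80:u+80]
o=np.hstack([cv2.resize(a,(400,300)),cv2.resize(bb,(400,300))]); cv2.imwrite("pics/c3.png",o[...,::-1])
E
```

```text
[0.44099539 0.24644879 0.09519046] 0.044576028158039 21.015745103359222
[231.36765828 174.31282325]
```

View pics/c3.png

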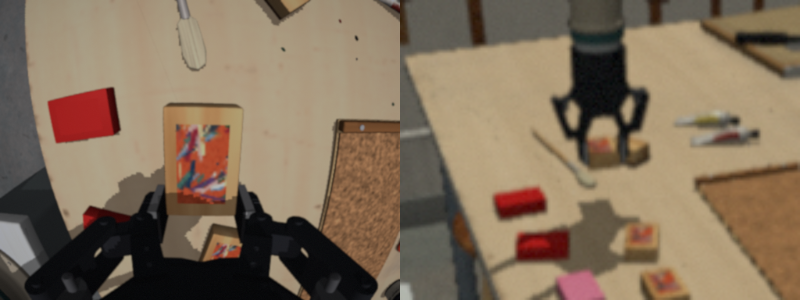

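The block is held level at its near end (crop, left half, about (203,155)) and does not droop. I'll turn the free end toward the board's edge and use that edge as a stop to pivot it.

Call:
{"name": "apply_moves", "arguments": {"deltas": [44,-5,6,0,7,44,-10,12,0,14,44,-15,20,0,21,44,-20,28,0,28,44,-25,36,0,35,44,-30,44,0,42,44,-35,52,0,49,44,-40,60,0,56,44,-45,65,0,63,44,-50,69,0,70,44,-50,69,0,77,44,-50,69,0,84]}}

```text
clock: 5.33
position: [0.5062, 0.1906, 0.0955]
ee_rot: [0.0, 1.0, 0.005, -0.001]
contact_force: [0.5, 0.5, -0.8]
width: 0.0442
gripper_force: 21.0
```

Call:
{"name": "apply_moves", "arguments": {"deltas": [44,0,0,0,3.4,44,0,0,30,3.4,44,0,0,50,3.4,44,0,0,60,3.4,44,0,0,60,3.4,44,0,0,60,3.4]}}

```text
clock: 5.83
position: [0.5061, 0.1909, 0.0358]
ee_rot: [0.0, 1.0, -0.021, -0.001]
contact_force: [0.5, 0.1, 0.2]
width: 0.0444
gripper_force: 21.0
```

```bash
python3 - <<'E'
from h import *
s=get_state(); print(s["position"],s["ee_rot"],s["width"],s["clock"],s["gripper_force"])
a=get_image("wrist")["frame"]; b=get_image("side")
u,v=map(int,proj(b,s["position"])); bb=b["frame"][v-60:v+60,u-80:u+80]
o=np.hstack([cv2.resize(a,(400,300)),cv2.resize(bb,(400,300))]); cv2.imwrite("pics/c4.png",o[...,::-1])
E
```

```text
[0.50607033 0.19094618 0.03584276] [ 1.78086999e-04  9.99779850e-01 -2.09712167e-02 -6.54338708e-04] 0.04437778722673191 5.8333 21.021606624126434
```

View pics/c4.png

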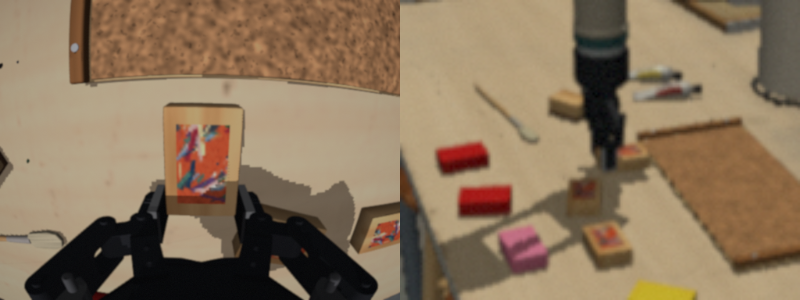

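Call:
{"name": "apply_moves", "arguments": {"deltas": [44,0,0,6,0,44,8,0,6,0,44,14,0,6,0,44,17,0,6,0,44,20,0,6,0,44,22,0,6,0,44,22,0,6,0,44,22,0,6,0]}}

```text
clock: 6.6
position: [0.5243, 0.19, 0.0295]
ee_rot: [0.0, 1.0, -0.021, -0.004]
contact_force: [-7.4, 1.9, 0.6]
width: 0.0442
gripper_force: 20.7
```

Call:
{"name": "apply_moves", "arguments": {"deltas": [44,2,0,-2,0,44,4,0,-6,0,44,5,0,-10,0,44,7,0,-15,0,44,9,0,-20,0,44,12,0,-25,0,44,15,0,-29,0,44,15,0,-29,0]}}

```text
clock: 7.27
position: [0.5473, 0.1899, 0.0614]
ee_rot: [-0.001, 1.0, -0.021, 0.004]
contact_force: [0.3, 0.1, -0.3]
width: 0.0446
gripper_force: 21.5
```

```bash
python3 - <<'E'
from h import *
s=get_state(); print(s["position"],s["ee_rot"],s["width"],s["clock"],s["gripper_force"])
a=get_image("wrist")["frame"]; b=get_image("side")
u,v=map(int,proj(b,s["position"])); bb=b["frame"][v-45:v+45,u-60:u+60]
o=np.hstack([cv2.resize(a,(400,300)),cv2.resize(bb,(400,300))]); cv2.imwrite("pics/c5.png",o[...,::-1])
E
```

```text
[0.54727957 0.18988878 0.06144475] [-7.64121590e-04  9.99770136e-01 -2.10517729e-02  3.98928943e-03] 0.04457847771309354 7.2667 21.476110517978668
```

View pics/c5.png

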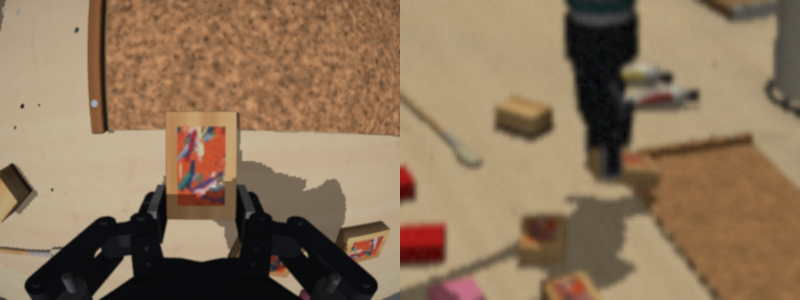

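```bash
cat >> h.py <<'E'
def tilt(im,l,r,s,near=(-8,6)):
    "tilt from far top-edge corners: depth where they are 45 mm apart; tool frame mm; top near edge at x=near[0], z=near[1]"
    st=get_state(); T=rot(st["ee_rot"]); a=ray(im,np.array(l)/s,True); b=ray(im,np.array(r)/s,True)
    c=(np.array(im["position"])-st["position"])@T*1000; a=a@T; b=b@T
    k=45/np.linalg.norm(a-b); m=c+k*(a+b)/2   # assume equal range
    g=(a+b)/2; g/=np.linalg.norm(g)
    # point on the mid ray at 70 mm from the near top edge (at both solutions)
    n=np.array([near[0],0,near[1]]); cc=(c-n)*[1,0,1]; gg=g*[1,0,1]
    A=gg@gg; B=2*cc@gg; C=cc@cc-4900; D=B*B-4*A*C
    print("by width",m.round(1),"by length",[(c+t*g).round(1) for t in ((-B-np.sqrt(max(D,0)))/2/A,(-B+np.sqrt(max(D,0)))/2/A)])
E
python3 - <<'E'
from h import *
im=get_image("wrist"); s=400/512
tilt(im,(166,112),(239,112),s)
E
```

```text
by width [58.6  1.5 14.7] by length [array([61.3,  1.4, -4.2]), array([55.7,  1.7, 35. ])]
```

Call:
{"name": "apply_moves", "arguments": {"deltas": [44,-20,0,0,0,44,-34,0,10,0,44,-34,0,21,0,44,-30,0,21,0,44,-24,0,21,0,44,-18,0,21,0,44,-14,0,21,0,44,-10,0,21,0,44,-7,0,21,0,44,-7,0,21,0]}}

```text
clock: 8.25
position: [0.531, 0.1902, 0.0381]
ee_rot: [-0.0, 1.0, -0.022, -0.006]
contact_force: [-12.8, 2.7, 8.7]
width: 0.0443
gripper_force: 22.9
```

Call:
{"name": "apply_moves", "arguments": {"deltas": [44,3,0,-2,0,44,4,0,-5,0,44,6,0,-8,0,44,8,0,-12,0,44,11,0,-16,0,44,14,0,-19,0,44,18,0,-22,0,44,18,0,-22,0]}}

```text
clock: 8.92
position: [0.5522, 0.1887, 0.0602]
ee_rot: [0.0, 1.0, -0.021, -0.003]
contact_force: [-6.4, -0.2, 2.7]
width: 0.0443
gripper_force: 21.4
```

```bash
python3 - <<'E'
from h import *
s=get_state(); print(s["position"],s["ee_rot"],s["width"],s["clock"],s["gripper_force"])
a=get_image("wrist")["frame"]; b=get_image("side")
u,v=map(int,proj(b,s["position"])); bb=b["frame"][v-45:v+45,u-60:u+60]
o=np.hstack([cv2.resize(a,(400,300)),cv2.resize(bb,(400,300))]); cv2.imwrite("pics/c6.png",o[...,::-1])
E
```

```text
[0.55222694 0.18874874 0.06022268] [ 3.18906741e-04  9.99769619e-01 -2.12512114e-02 -2.99892232e-03] 0.04432372612045569 8.9167 21.41980290412903
```

View pics/c6.png

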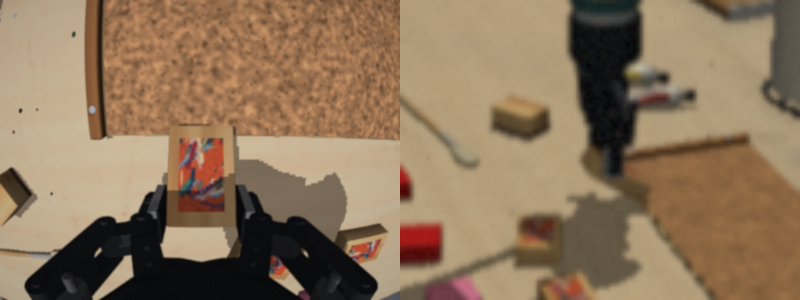

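Call:
{"name": "apply_moves", "arguments": {"deltas": [44,4,0,-2,0,44,7,0,-4,0,44,10,0,-6,0,44,14,0,-8,0,44,18,0,-10,0,44,22,0,-11,0,44,26,0,-12,0,44,30,0,-13,0,44,30,0,-13,0]}}

```text
clock: 9.77
position: [0.5862, 0.1877, 0.0738]
ee_rot: [-0.0, 1.0, -0.021, 0.001]
contact_force: [-0.2, -0.7, -1.3]
width: 0.0447
gripper_force: 20.6
```

```bash
python3 - <<'E'
from h import *
s=get_state(); print(s["position"],s["ee_rot"],s["width"],s["clock"],s["gripper_force"])
a=get_image("wrist")["frame"]; b=get_image("side")
u,v=map(int,proj(b,s["position"])); bb=b["frame"][v-45:v+45,u-60:u+60]
o=np.hstack([cv2.resize(a,(400,300)),cv2.resize(bb,(400,300))]); cv2.imwrite("pics/c7.png",o[...,::-1])
E
```

```text
[0.58623873 0.18774134 0.07376665] [-1.89611257e-04  9.99776659e-01 -2.10829290e-02  1.45103790e-03] 0.04465617100098912 9.7667 20.64117729663849
```

View pics/c7.png

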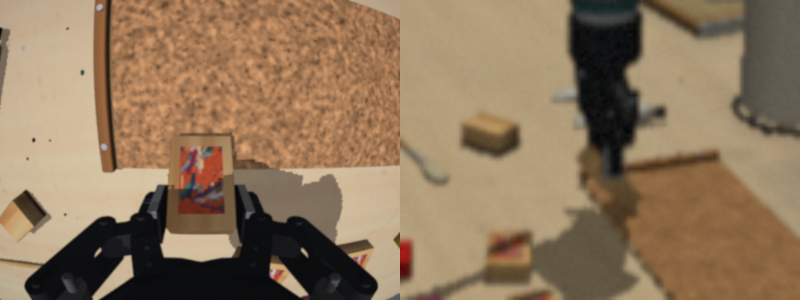

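```bash
cat >> h.py <<'E'
def tilt2(im,l,r,s,piv=(0,7.7),far=(62,-7)):
    st=get_state(); T=rot(st["ee_rot"]); c=(np.array(im["position"])-st["position"])@T*1000
    m=(np.array(l)+np.array(r))/2/s; best=[]
    for th in np.radians(np.arange(0,100,1)):
        x=piv[0]+far[0]*np.cos(th)-far[1]*np.sin(th); z=piv[1]+far[0]*np.sin(th)+far[1]*np.cos(th)
        w=[]
        for y in (-22.5,22.5):
            P=np.array(st["position"])+T@np.array([x,y,z])/1000; w.append(proj(im,P,True))
        w=np.array(w); best.append((np.abs(w.mean(0)[1]-m[1]),np.degrees(th),abs(w[1,0]-w[0,0]),x,z))
    print("observed width px",abs(r[0]-l[0])/s,"row",m[1]); 
    for b in sorted(best)[:4]: print(np.round(b,1))
E
python3 - <<'E'
from h import *
im=get_image("wrist"); tilt2(im,(174,135),(233,135),400/512)
E
```

```text
observed width px 75.52 row 172.8
[ 0.5 65.  69.2 32.5 60.9]
[ 0.6 66.  68.9 31.6 61.5]
[ 1.7 64.  69.5 33.5 60.4]
[ 1.8 67.  68.7 30.7 62. ]
```

Call:
{"name": "apply_moves", "arguments": {"deltas": [44,0,0,-14,0,44,20,0,-14,0,44,40,0,-14,0,44,40,0,-10,0,44,40,0,-6,0,44,40,0,-3,0,44,40,0,-1,0,44,40,0,-1,0]}}

```text
clock: 10.58
position: [0.6225, 0.186, 0.0733]
ee_rot: [0.0, 1.0, -0.021, -0.001]
contact_force: [0.3, -0.1, -0.0]
width: 0.0445
gripper_force: 20.7
```

Call:
{"name": "apply_moves", "arguments": {"deltas": [44,0,0,3,0,44,0,0,6,0,44,0,0,6,0]}}

```text
clock: 10.83
position: [0.624, 0.1862, 0.0684]
ee_rot: [-0.0, 1.0, -0.021, 0.0]
contact_force: [-0.4, -0.1, 0.9]
width: 0.0448
gripper_force: 20.8
```

```bash
python3 - <<'E'
from h import *
s=get_state(); print(s["position"],s["contact_force"])
a=get_image("wrist")["frame"]; b=get_image("scene")
u,v=map(int,proj(b,s["position"])); bb=b["frame"][v-36:v+54,u-60:u+60]
o=np.hstack([cv2.resize(a,(400,300)),cv2.resize(bb,(400,300))]); cv2.imwrite("pics/c8.png",o[...,::-1])
E
```

```text
[0.62398863 0.18620909 0.06842051] [-0.4182622  -0.11067291  0.92448047]
```

View pics/c8.png

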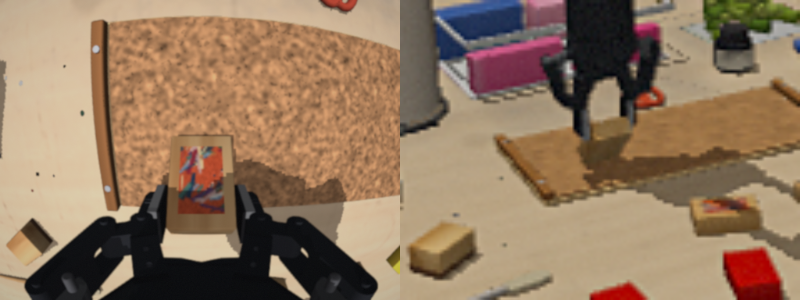

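Call:
{"name": "apply_moves", "arguments": {"deltas": [44,0,0,-10,0,44,-40,0,-10,0,44,-80,0,-10,0,44,-98,0,-6,0,44,-98,0,6,0,44,-92,0,6,0,44,-86,0,6,0,44,-80,0,6,0,44,-75,0,6,0,44,-75,0,6,0]}}

```text
clock: 11.77
position: [0.5523, 0.1892, 0.0629]
ee_rot: [-0.0, 1.0, -0.021, 0.002]
contact_force: [0.8, -0.3, -0.5]
width: 0.0446
gripper_force: 20.7
```

Call:
{"name": "apply_moves", "arguments": {"deltas": [44,4,0,1,0,44,8,0,1,0,44,12,0,1,0,44,12,0,1,0]}}

```text
clock: 12.1
position: [0.5593, 0.1887, 0.0612]
ee_rot: [0.0, 1.0, -0.021, -0.003]
contact_force: [-5.2, 0.0, 3.8]
width: 0.0444
gripper_force: 21.1
```

Call:
{"name": "apply_moves", "arguments": {"deltas": [44,5,0,-1,0,44,8,0,-2,0,44,11,0,-3.5,0,44,14,0,-4.5,0,44,17,0,-5.5,0,44,20,0,-6,0,44,23,0,-6.5,0,44,26,0,-7,0,44,26,0,-7,0]}}

```text
clock: 12.85
position: [0.5871, 0.1875, 0.0683]
ee_rot: [0.0, 1.0, -0.021, -0.0]
contact_force: [-3.8, -0.5, 2.5]
width: 0.0447
gripper_force: 20.3
```

```bash
python3 - <<'E'
from h import *
s=get_state(); print(s["position"],s["contact_force"])
a=get_image("wrist")["frame"]; b=get_image("side")
u,v=map(int,proj(b,s["position"])); bb=b["frame"][v-36:v+54,u-60:u+60]
o=np.hstack([cv2.resize(a,(400,300)),cv2.resize(bb,(400,300))]); cv2.imwrite("pics/c9.png",o[...,::-1])
E
```

```text
[0.58713966 0.18749748 0.0683358 ] [-3.80187181 -0.53542824  2.5047159 ]
```

View pics/c9.png

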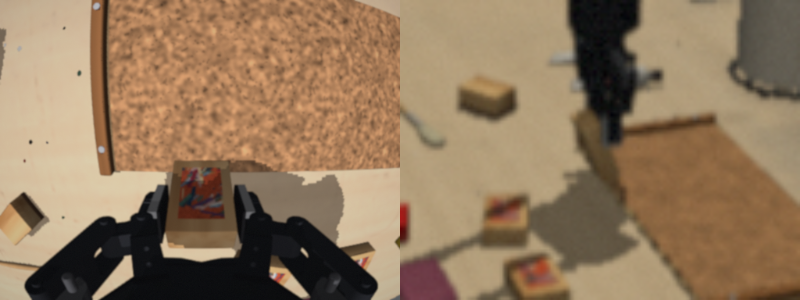

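Call:
{"name": "apply_moves", "arguments": {"deltas": [44,6,0,-1,0,44,9,0,-1,0,44,0,0,-15,0,44,35,0,-18,0,44,70,0,-18,0,44,70,0,-8,0,44,70,0,-4,0,44,70,0,-2,0,44,70,0,0,0,44,70,0,0,0]}}

```text
clock: 13.78
position: [0.6593, 0.1844, 0.0705]
ee_rot: [0.0, 1.0, -0.021, 0.003]
contact_force: [0.9, -1.9, 7.1]
width: 0.0448
gripper_force: 21.3
```

Call:
{"name": "apply_moves", "arguments": {"deltas": [44,4,0,1,0,44,8,0,1,0,44,12,0,2,0,44,14,0,3,0,44,14,0,4,0,44,14,0,4,0]}}

```text
clock: 14.28
position: [0.6719, 0.1839, 0.0667]
ee_rot: [0.0, 1.0, -0.021, 0.002]
contact_force: [-1.5, -1.4, 9.1]
width: 0.0445
gripper_force: 22.1
```

```bash
python3 - <<'E'
from h import *
s=get_state(); print(s["position"],s["contact_force"],s["moment"])
a=get_image("wrist")["frame"]; b=get_image("side")
u,v=map(int,proj(b,s["position"])); bb=b["frame"][v-36:v+54,u-60:u+60]
o=np.hstack([cv2.resize(a,(400,300)),cv2.resize(bb,(400,300))]); cv2.imwrite("pics/c10.png",o[...,::-1])
E
```

```text
[0.67192874 0.18392378 0.06665311] [-1.45061904 -1.36649802  9.07604594] [-0.24923268  0.34194706  0.05398397]
```

View pics/c10.png

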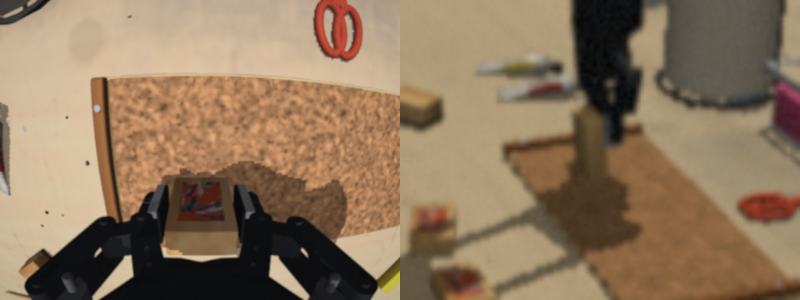

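Call:
{"name": "apply_moves", "arguments": {"deltas": [47,0,0,-1,0,50,0,0,-1,0,62,0,0,-1,0,62,0,0,-1,0,62,0,0,-20,0,62,0,0,-50,0,62,0,0,-80,0,62,0,0,-110,0,62,-40,0,-110,-7,62,-80,0,-110,-14,62,-110,0,-110,-21,62,-130,0,-110,-28]}}

```text
clock: 15.38
position: [0.5373, 0.1895, 0.174]
ee_rot: [-0.0, 0.974, 0.225, -0.001]
contact_force: [-0.4, -0.7, -0.9]
width: 0.0622
gripper_force: 0.0
```

```bash
python3 - <<'E'
from h import *
s=get_state(); print(s["position"],s["ee_rot"])
for n in ("side","scene"):
    im=get_image(n)
    for d in find_in("block_0",im):
        if d["score"]>.2: print(n,round(d["score"],2),np.round(d["point"]),np.round(onz(im,d["point"],.015),3),np.round(onz(im,d["point"],.045),3))
    print("expected",proj(im,[.672,.184,.045]))
E
```

```text
[0.53734147 0.18951719 0.17402652] [-1.93157260e-04  9.74419651e-01  2.24731660e-01 -1.41002032e-03]
side 0.84 [280. 253.] [ 0.46  -0.151  0.015] [ 0.444 -0.19   0.045]
side 0.74 [202. 198.] [0.331 0.26  0.015] [0.321 0.202 0.045]
side 0.73 [296. 189.] [0.674 0.206 0.015] [0.647 0.151 0.045]
side 0.73 [223. 226.] [0.35  0.047 0.015] [ 0.338 -0.001  0.045]
side 0.71 [249. 207.] [0.467 0.135 0.015] [0.45  0.083 0.045]
side 0.52 [209. 212.] [0.33  0.15  0.015] [0.319 0.097 0.045]
side 0.27 [269. 300.] [ 0.363 -0.316  0.015] [ 0.351 -0.347  0.045]
expected [298.29829255 183.70199646]
scene 0.82 [213. 192.] [0.757 0.133 0.015] [0.695 0.161 0.045]
scene 0.67 [255. 221.] [0.45  0.112 0.015] [0.4   0.14  0.045]
scene 0.56 [290. 233.] [0.314 0.055 0.015] [0.269 0.085 0.045]
scene 0.56 [222. 251.] [0.325 0.305 0.015] [0.28  0.326 0.045]
scene 0.56 [259. 241.] [0.324 0.171 0.015] [0.278 0.197 0.045]
scene 0.46 [281. 216.] [0.438 0.011 0.015] [0.389 0.044 0.045]
expected [210.35735565 195.42907811]
```

```bash
cat >> h.py <<'E'
def tri(i1,p1,i2,p2):
    A=np.array(i1["position"]);B=np.array(i2["position"]);a=ray(i1,p1,False);b=ray(i2,p2,False)
    t=np.linalg.lstsq(np.c_[a,-b],B-A,rcond=None)[0]; P=A+a*t[0];Q=B+b*t[1]; return ((P+Q)/2).round(4),np.linalg.norm(P-Q).round(4)
def woodmask(im,c,h=25):
    "height/width px of block-wood colored blob around c"
    f=im["frame"]; u,v=map(int,c); return f[v-h:v+h,u-h:u+h]
E
python3 - <<'E'
from h import *
a=get_image("side");b=get_image("scene"); 
print(tri(a,(296,189),b,(213,192)))
for im,x,y in((a,.672,.184),(b,.672,.184)):
  print("standing ends px",proj(im,[x,y,.01]).round(),proj(im,[x,y,.08]).round(), "lying ends",proj(im,[x-.035,y,.02]).round(),proj(im,[x+.035,y,.02]).round())
o=np.hstack([cv2.resize(a["frame"][160:215,260:335],(400,293)),cv2.resize(b["frame"][160:215,173:248],(400,293))]); cv2.imwrite("pics/c11.png",o[...,::-1])
# numeric: column profile of brightness/hue
for im,u,v in ((a,298,184),(b,211,194)):
  h=cv2.cvtColor(im["frame"],cv2.COLOR_RGB2HSV)
  for r in range(v-26,v+26,4): print(r,[tuple(int(q) for q in h[r,c,[0,1,2]]) for c in range(u-12,u+13,6)])
E
```

```text
(array([0.6625, 0.1703, 0.0461]), np.float64(0.0282))
standing ends px [298. 192.] [299. 175.] lying ends [289. 192.] [307. 188.]
standing ends px [211. 204.] [210. 187.] lying ends [214. 205.] [207. 198.]
158 [(18, 76, 177), (18, 78, 177), (17, 77, 173), (19, 78, 177), (18, 81, 173)]
162 [(19, 65, 86), (19, 79, 178), (18, 74, 178), (19, 79, 175), (19, 80, 170)]
166 [(16, 41, 154), (20, 65, 90), (18, 78, 179), (19, 74, 178), (18, 80, 173)]
170 [(16, 68, 82), (20, 77, 142), (18, 75, 176), (18, 78, 177), (18, 74, 180)]
174 [(19, 77, 179), (18, 109, 171), (18, 81, 179), (19, 79, 180), (18, 78, 177)]
178 [(19, 78, 179), (18, 132, 77), (17, 127, 159), (18, 74, 175), (17, 83, 166)]
182 [(16, 114, 143), (17, 128, 72), (17, 126, 95), (15, 146, 91), (15, 121, 124)]
186 [(15, 137, 140), (18, 127, 70), (19, 138, 87), (15, 140, 146), (15, 135, 134)]
190 [(15, 135, 149), (18, 122, 69), (17, 125, 88), (14, 136, 143), (14, 135, 142)]
194 [(15, 137, 138), (16, 138, 72), (17, 127, 84), (14, 131, 138), (15, 135, 147)]
198 [(15, 135, 144), (15, 137, 132), (14, 140, 106), (15, 137, 147), (14, 138, 142)]
[... 554 characters left out ...]
(17, 70, 167), (6, 203, 175)]
188 [(18, 70, 163), (18, 84, 164), (19, 129, 188), (19, 109, 177), (7, 193, 186)]
192 [(18, 63, 170), (17, 66, 167), (19, 135, 119), (18, 124, 117), (16, 115, 166)]
196 [(19, 61, 184), (16, 136, 161), (18, 126, 117), (18, 124, 109), (15, 134, 164)]
200 [(16, 141, 154), (16, 144, 152), (18, 125, 112), (17, 117, 109), (16, 141, 154)]
204 [(15, 135, 162), (16, 140, 159), (18, 124, 109), (18, 125, 106), (15, 147, 109)]
208 [(16, 140, 160), (16, 136, 165), (15, 138, 155), (17, 142, 154), (16, 146, 155)]
212 [(16, 139, 156), (16, 143, 159), (15, 141, 154), (16, 134, 171), (17, 143, 102)]
216 [(12, 180, 65), (16, 135, 104), (17, 120, 115), (17, 69, 192), (18, 69, 189)]
```

Call:
{"name": "apply_moves", "arguments": {"deltas": [62,-25,10,0,-7,62,-50,20,0,-14,62,-75,30,0,-21,62,-100,40,20,-28,62,-125,51,50,-35,62,-125,51,80,-42,62,-125,51,94,-42,62,-125,51,94,-42,62,-125,51,94,-42]}}

```text
clock: 16.43
position: [0.4514, 0.0892, 0.0798]
ee_rot: [-0.0, 0.831, 0.556, -0.0]
contact_force: [-0.5, 0.1, -0.2]
width: 0.0621
gripper_force: 0.0
```

```bash
cat >> h.py <<'E'
def pic(im,z=.022):
    "picture rectangles in tool frame, from saturated red/blue etc pixels inside the wrist image"
    h=cv2.cvtColor(im["frame"],cv2.COLOR_RGB2HSV); m=((h[...,1]>165)&((h[...,0]<13)|(h[...,0]>172))&(h[...,2]>50)).astype(np.uint8)
    m=cv2.morphologyEx(m,cv2.MORPH_CLOSE,np.ones((9,9),np.uint8)); n,lab,st,_=cv2.connectedComponentsWithStats(m)
    s=get_state(); T=rot(s["ee_rot"])
    for i in range(1,n):
        if st[i,4]<200: continue
        c=cv2.findContours((lab==i).astype(np.uint8),0,2)[0][0].reshape(-1,2)
        P=np.array([onz(im,p,z,True) for p in c]); L=((P-s["position"])@T*1000)[:,:2].astype(np.float32)
        (cx,cy),(w,hh),a=cv2.minAreaRect(L)
        if w<hh: a-=90; w,hh=hh,w
        print("px",c.mean(0).round(),"world",P.mean(0)[:2].round(3),"tool c",round(cx,1),round(cy,1),"size",round(w,1),round(hh,1),"turn",round((a+90)%180-90,1))
E
python3 - <<'E'
from h import *
s=get_state(); print(s["position"],s["ee_rot"]); im=get_image("wrist"); pic(im)
for d in find_in("block_0",im)[:4]: print(d)
E
```

```text
[0.45141487 0.08923681 0.07978413] [-2.36793136e-04  8.31399930e-01  5.55674275e-01 -4.46990377e-04]
px [35. 22.] world [0.355 0.295] tool c 154.3 -186.8 size 62.8 48.9 turn 69.7
px [240. 156.] world [0.458 0.133] tool c 42.1 -11.1 size 33.2 30.0 turn -3.6
px [ 72. 180.] world [0.333 0.168] tool c 24.6 -138.8 size 76.1 44.5 turn 84.1
px [241. 193.] world [0.449 0.11 ] tool c 17.3 -10.5 size 29.0 14.9 turn 87.3
px [286. 310.] world [0.442 0.006] tool c -81.3 24.3 size 36.0 29.6 turn -22.2
{'point': [475.7, 16.6], 'score': 0.92}
{'point': [289.8, 301.2], 'score': 0.86}
{'point': [25.7, 32.4], 'score': 0.79}
{'point': [76.0, 181.1], 'score': 0.79}
```

Call:
{"name": "apply_moves", "arguments": {"deltas": [62,7,-9.5,0,-3,62,7,-9.5,25,-3,62,7,-9.5,45,-3,62,7,-9.5,57,-3,62,7,-9.5,57,-3,44,7,-9.5,57,-3,44,7,-9.5,57,-3,44,7,-9.5,57,-3,44,7,-9.5,30,-3,44,7,-9.5,10,-3,44,7,-9.5,10,-3]}}

```text
clock: 17.45
position: [0.4478, 0.0999, 0.0743]
ee_rot: [0.002, 0.816, 0.578, 0.004]
contact_force: [0.7, 0.1, -0.5]
width: 0.0446
gripper_force: 21.1
```

```bash
python3 - <<'E'
from h import *
s=get_state(); print(s["position"],s["ee_rot"]); im=get_image("wrist"); pic(im,s["position"][2])
E
```

```text
[0.44780366 0.09989275 0.07432092] [0.0024457  0.81611556 0.57786979 0.00399037]
px [35. 29.] world [0.382 0.256] tool c 132.3 -122.6 size 48.5 34.5 turn 71.2
px [ 72. 182.] world [0.372 0.172] tool c 39.9 -91.1 size 53.6 32.0 turn 87.1
px [232. 175.] world [0.452 0.146] tool c 45.0 -10.3 size 16.4 4.4 turn 1.7
px [257. 196.] world [0.46  0.133] tool c 36.2 1.3 size 32.3 30.0 turn -1.7
px [259. 244.] world [0.453 0.11 ] tool c 11.6 1.1 size 28.8 14.9 turn -88.2
px [289. 320.] world [0.453 0.058] tool c -36.3 18.8 size 21.9 18.3 turn 86.5
```

Call:
{"name": "apply_moves", "arguments": {"deltas": [44,-2,8,0,7,44,-4,16,0,14,44,-6,24,0,21,44,-8,32,0,28,44,-10,40,0,35,44,-10,48,0,42,44,-10,48,0,49,44,-10,48,0,56,44,-10,48,0,63,44,-10,48,20,70,44,-10,48,40,73,44,-10,48,40,73]}}

```text
clock: 18.5
position: [0.4833, 0.0741, 0.0272]
ee_rot: [0.0, 1.0, -0.021, -0.004]
contact_force: [-1.5, -0.5, -0.4]
width: 0.0443
gripper_force: 21.1
```

Call:
{"name": "apply_moves", "arguments": {"deltas": [44,10,0,0,0,44,20,0,0,0,44,26,0,0,0,44,26,0,0,0,44,26,0,0,0]}}

```text
clock: 18.92
position: [0.5136, 0.0731, 0.031]
ee_rot: [-0.0, 1.0, -0.021, 0.001]
contact_force: [-0.0, 0.6, -0.6]
width: 0.0444
gripper_force: 21.1
```

Call:
{"name": "apply_moves", "arguments": {"deltas": [44,0,0,4,0,44,3,0,4,0,44,7,0,4,0,44,10,0,4,0,44,13,0,4,0,44,13,0,4,0]}}

```text
clock: 19.42
position: [0.5166, 0.0726, 0.0247]
ee_rot: [0.0, 1.0, -0.021, -0.009]
contact_force: [-12.4, -0.2, 4.7]
width: 0.0446
gripper_force: 21.4
```

Call:
{"name": "apply_moves", "arguments": {"deltas": [44,2,0,-4,0,44,4,0,-8,0,44,5,0,-12,0,44,7,0,-16,0,44,9,0,-20,0,44,11,0,-24,0,44,14,0,-27,0,44,16,0,-30,0]}}

```text
clock: 20.08
position: [0.5373, 0.0721, 0.0553]
ee_rot: [0.0, 1.0, -0.021, -0.004]
contact_force: [-5.0, 0.1, -1.0]
width: 0.0445
gripper_force: 21.3
```

```bash
python3 - <<'E'
from h import *
s=get_state(); print(s["position"],s["contact_force"]); im=get_image("wrist"); pic(im,s["position"][2])
h=cv2.cvtColor(im["frame"],cv2.COLOR_RGB2HSV)
for r in range(120,230,6): print(r,[tuple(int(q) for q in h[r,c]) for c in (215,225,260,290)])
E
```

```text
[0.5372846  0.07208899 0.05529767] [-4.97838967  0.11052645 -1.01759831]
px [253. 198.] world [0.572 0.072] tool c 32.0 -0.1 size 31.2 26.7 turn -1.4
px [266. 253.] world [0.544 0.067] tool c 5.2 0.4 size 28.5 11.6 turn 88.8
px [352. 338.] world [0.479 0.016] tool c -56.0 59.1 size 20.0 9.5 turn -7.0
120 [(13, 124, 162), (13, 124, 152), (13, 127, 141), (13, 124, 156)]
126 [(13, 124, 187), (13, 124, 134), (13, 124, 158), (13, 124, 167)]
132 [(13, 125, 145), (14, 125, 157), (13, 124, 181), (13, 125, 143)]
138 [(13, 125, 155), (13, 125, 149), (13, 125, 149), (13, 125, 147)]
144 [(13, 125, 157), (14, 126, 130), (14, 124, 165), (14, 125, 139)]
150 [(13, 126, 152), (14, 127, 141), (14, 127, 143), (14, 123, 129)]
156 [(14, 124, 158), (15, 128, 172), (15, 126, 172), (17, 110, 186)]
162 [(16, 92, 170), (15, 130, 172), (16, 125, 173), (16, 109, 189)]
168 [(16, 93, 165), (15, 132, 170), (12, 129, 166), (16, 107, 190)]
174 [(16, 99, 167), (15, 133, 171), (20, 70, 146), (17, 109, 190)]
180 [(15, 107, 162), (15, 134, 170), (48, 37, 124), (16, 109, 192)]
186 [(15, 112, 168), (15, 135, 170), (8, 82, 153), (16, 110, 193)]
192 [(15, 118, 166), (15, 137, 170), (12, 127, 198), (16, 110, 194)]
198 [(15, 119, 171), (15, 137, 170), (14, 116, 197), (16, 110, 195)]
204 [(16, 124, 171), (15, 138, 170), (7, 179, 182), (16, 111, 196)]
210 [(15, 124, 173), (15, 139, 171), (6, 186, 195), (16, 109, 196)]
216 [(15, 126, 174), (15, 139, 172), (6, 191, 183), (17, 113, 197)]
222 [(15, 128, 173), (15, 137, 173), (6, 191, 190), (16, 111, 197)]
228 [(15, 126, 176), (15, 137, 173), (8, 141, 150), (16, 111, 119)]
```

```bash
cat >> h.py <<'E'
def fit(im,edge=None,d0=63):
    "fit tilt and slide from picture contour (rows near/far, width far/near)"
    from scipy.optimize import least_squares
    h=cv2.cvtColor(im["frame"],cv2.COLOR_RGB2HSV); m=((h[...,1]>165)&((h[...,0]<13)|(h[...,0]>172))&(h[...,2]>40)).astype(np.uint8)
    m[:,:205]=0; m[:,310:]=0; m[:120]=0; m[300:]=0
    n,lab,st,_=cv2.connectedComponentsWithStats(cv2.morphologyEx(m,cv2.MORPH_CLOSE,np.ones((9,9),np.uint8)))
    keep=[i for i in range(1,n) if st[i,4]>150]; y,x=np.nonzero(np.isin(lab,keep)&(m>0))
    r0,r1=y.min(),y.max(); w0=np.ptp(x[y<r0+12])
    s=get_state(); T=rot(s["ee_rot"])
    def pr(bx,by,th,sl):
        X=bx-sl; Z=-7; q=np.array([X*np.cos(th)-Z*np.sin(th),by,7.7+X*np.sin(th)+Z*np.cos(th)])
        return proj(im,np.array(s["position"])+T@q/1000,True)
    def res(p):
        th,sl=p; a=pr(d0-10.5,0,th,sl)[1]; b=pr(d0-59.5,0,th,sl)[1]; w=abs(pr(d0-10.5,14.5,th,sl)[0]-pr(d0-10.5,-14.5,th,sl)[0])
        e=[a-r0,b-r1,(w-w0)*1.5]
        if edge: e.append(pr(d0,0,th,sl)[1]-edge)
        return e
    for t0 in (.2,.8,1.3):
        r=least_squares(res,[t0,0]); th,sl=r.x
        D=d0-sl; c=np.array([D*np.cos(th)-15*np.sin(th),7.7+D*np.sin(th)+15*np.cos(th)])
        print("rows",r0,r1,"w",w0,"tilt",np.degrees(th).round(1),"slide",sl.round(1),"cost",r.cost.round(2),"bottom corner tool x,z",c.round(1),"world x,z",round(s["position"][0]*1000+c[0],1),round(s["position"][2]*1000-c[1],1))
E
python3 - <<'E'
from h import *
im=get_image("wrist"); fit(im,153)
E
```

```text
rows 170 265 w 56 tilt 31.8 slide 7.6 cost 1.59 bottom corner tool x,z [39.1 49.7] world x,z 577.0 6.1
rows 170 265 w 56 tilt 31.8 slide 7.6 cost 1.59 bottom corner tool x,z [39.1 49.7] world x,z 577.0 6.1
rows 170 265 w 56 tilt 31.8 slide 7.6 cost 1.59 bottom corner tool x,z [39.1 49.7] world x,z 577.0 6.1
```

Call:
{"name": "apply_moves", "arguments": {"deltas": [44,1,0,2,0,44,5,0,2,0,44,8,0,0,0,44,12,0,-3,0,44,16,0,-6,0,44,20,0,-9,0,44,24,0,-11,0,44,27,0,-12.5,0,44,27,0,-12.5,0]}}

```text
clock: 20.93
position: [0.568, 0.0708, 0.069]
ee_rot: [0.0, 1.0, -0.021, -0.001]
contact_force: [-4.4, -0.2, 3.5]
width: 0.0442
gripper_force: 20.5
```

```bash
python3 - <<'E'
from h import *
im=get_image("wrist"); fit(im)
E
```

```text
rows 197 277 w 50 tilt 58.6 slide 17.5 cost 1.1 bottom corner tool x,z [10.9 54.4] world x,z 578.7 14.5
rows 197 277 w 50 tilt 58.6 slide 17.5 cost 1.1 bottom corner tool x,z [10.9 54.4] world x,z 578.7 14.5
rows 197 277 w 50 tilt 58.6 slide 17.5 cost 1.1 bottom corner tool x,z [10.9 54.4] world x,z 578.7 14.5
```

Call:
{"name": "apply_moves", "arguments": {"deltas": [44,0,0,-14,0,44,35,0,-14,0,44,60,0,-14,0,44,60,0,-8,0,44,60,0,-4,0,44,60,0,-1,0,44,60,0,1,0,44,60,0,1,0]}}

```text
clock: 21.65
position: [0.6284, 0.0682, 0.0696]
ee_rot: [0.0, 1.0, -0.021, 0.001]
contact_force: [-1.6, -0.9, 9.2]
width: 0.0446
gripper_force: 21.6
```

Call:
{"name": "apply_moves", "arguments": {"deltas": [44,4,0,0,0,44,8,0,0,0,44,12,0,0,0,44,16,0,0,0,44,20,0,0,0,44,24,0,0,0,44,24,0,0,0]}}

```text
clock: 22.23
position: [0.651, 0.0673, 0.0689]
ee_rot: [0.0, 1.0, -0.021, -0.001]
contact_force: [-3.1, -0.6, 8.5]
width: 0.0446
gripper_force: 21.3
```

```bash
python3 - <<'E'
from h import *
im=get_image("wrist"); fit(im)
E
```

```text
rows 218 283 w 50 tilt -5.7 slide 23.0 cost 311.55 bottom corner tool x,z [41.3 18.7] world x,z 692.1 50.3
rows 218 283 w 50 tilt 76.5 slide 27.0 cost 0.54 bottom corner tool x,z [-6.2 46.2] world x,z 644.7 22.7
rows 218 283 w 50 tilt 76.5 slide 27.0 cost 0.54 bottom corner tool x,z [-6.2 46.2] world x,z 644.7 22.7
```

Call:
{"name": "apply_moves", "arguments": {"deltas": [44,4,0,1,0,44,8,0,1,0,44,12,0,2,0,44,15,0,3,0,44,15,0,5,0,44,15,0,5,0]}}

```text
clock: 22.78
position: [0.6673, 0.0667, 0.0645]
ee_rot: [0.0, 1.0, -0.021, 0.001]
contact_force: [-1.1, 0.0, 8.1]
width: 0.0443
gripper_force: 22.0
```

```bash
python3 - <<'E'
from h import *
im=get_image("wrist"); fit(im)
E
```

```text
rows 236 286 w 49 tilt -21.3 slide 29.8 cost 330.52 bottom corner tool x,z [36.4  9.6] world x,z 703.5 54.9
rows 236 286 w 49 tilt 90.7 slide 38.6 cost 16.55 bottom corner tool x,z [-15.3  31.9] world x,z 651.9 32.6
rows 236 286 w 49 tilt 90.7 slide 38.6 cost 16.55 bottom corner tool x,z [-15.3  31.9] world x,z 651.9 32.6
```

Call:
{"name": "apply_moves", "arguments": {"deltas": [47,0,0,-1,0,50,0,0,-1,0,62,0,0,-1,0,62,0,0,-1,0,62,0,0,-20,0,62,0,0,-50,0,62,0,0,-80,0,62,0,0,-110,0,62,-40,0,-110,-7,62,-80,0,-110,-14,62,-120,0,-110,-21,62,-160,0,-110,-28]}}

```text
clock: 23.83
position: [0.5053, 0.0734, 0.1724]
ee_rot: [-0.0, 0.974, 0.224, -0.0]
contact_force: [-0.0, 0.4, -0.3]
width: 0.0622
gripper_force: 0.0
```

```bash
python3 - <<'E'
from h import *
s=get_state(); print(s["position"],s["ee_rot"])
P=[]
for n in ("side","scene"):
    im=get_image(n); print(n,"exp A",proj(im,[.665,.184,.045]).round(),"exp B",proj(im,[.662,.067,.045]).round())
    for d in find_in("block_0",im):
        if d["score"]>.2: print(round(d["score"],2),np.round(d["point"]),np.round(onz(im,d["point"],.015),3))
im=get_image("wrist"); pic(im)
E
```

```text
[0.50530593 0.0734082  0.17240702] [-6.53500669e-05  9.74486304e-01  2.24446867e-01 -2.06874853e-04]
side exp A [297. 184.] exp B [310. 198.]
0.79 [258. 231.] [ 0.445 -0.017  0.015]
0.75 [306. 198.] [0.675 0.12  0.015]
0.73 [297. 184.] [0.692 0.237 0.015]
0.58 [223. 230.] [0.345 0.027 0.015]
0.56 [276. 252.] [ 0.453 -0.144  0.015]
0.47 [207. 214.] [0.324 0.145 0.015]
0.45 [198. 198.] [0.321 0.27  0.015]
scene exp A [211. 196.] exp B [239. 190.]
0.86 [222. 251.] [0.328 0.302 0.015]
0.73 [244. 190.] [0.716 0.014 0.015]
0.73 [259. 242.] [0.317 0.174 0.015]
0.68 [290. 232.] [0.317 0.053 0.015]
0.58 [284. 217.] [0.425 0.008 0.015]
0.52 [216. 194.] [0.735 0.133 0.015]
px [ 40. 222.] world [0.342 0.298] tool c -59.0 -278.9 size 79.7 48.9 turn 24.7
px [293. 262.] world [ 0.443 -0.001] tool c -91.2 38.9 size 49.7 29.2 turn -62.1
px [129. 271.] world [0.343 0.163] tool c -116.9 -154.9 size 78.8 44.1 turn 42.6
```

Call:
{"name": "apply_moves", "arguments": {"deltas": [62,-20,12,0,-7,62,-40,24,0,-14,62,-60,38,0,-21,62,-80,52,10,-28,62,-100,63,20,-35,62,-107,69,30,-42,62,-107,69,40,-49,62,-107,69,60,-56,62,-107,69,80,-62,62,-107,69,92,-62,62,-107,69,92,-62,62,-107,69,92,-62]}}

```text
clock: 25.08
position: [0.442, -0.0356, 0.0804]
ee_rot: [-0.0, 0.722, 0.692, -0.0]
contact_force: [0.4, -0.1, 0.8]
width: 0.0618
gripper_force: 0.0
```

```bash
python3 - <<'E'
from h import *
s=get_state(); print(s["position"],s["ee_rot"]); im=get_image("wrist"); pic(im)
E
```

```text
[ 0.44201843 -0.03557052  0.0804137 ] [-1.21881130e-04  7.22112010e-01  6.91776136e-01 -9.14877859e-05]
px [256. 156.] world [0.443 0.007] tool c 43.1 -0.5 size 32.0 30.3 turn -3.5
px [256. 194.] world [ 0.442 -0.018] tool c 18.1 -0.6 size 28.9 15.1 turn 90.0
```

Call:
{"name": "apply_moves", "arguments": {"deltas": [62,8,-0.5,0,-1,62,8,-0.5,25,-1,62,8,-0.5,45,-1,62,8,-0.5,57.5,-1,62,8,-0.5,57.5,-1,44,8,-0.5,57.5,-1,44,8,-0.5,57.5,-1,44,8,-0.5,57.5,-1,44,8,-0.5,30,-1,44,8,-0.5,10,-1,44,8,-0.5,10,-1]}}

```text
clock: 26.05
position: [0.4437, -0.0277, 0.0747]
ee_rot: [0.004, 0.716, 0.698, 0.003]
contact_force: [0.8, -0.0, 0.0]
width: 0.0448
gripper_force: 21.3
```

```bash
python3 - <<'E'
from h import *
s=get_state(); print(s["position"],s["ee_rot"]); im=get_image("wrist"); pic(im,s["position"][2]); fit(im)
E
```

```text
[ 0.44372346 -0.02769617  0.0747309 ] [0.00387216 0.71563092 0.69846329 0.00253437]
px [232. 175.] world [0.434 0.017] tool c 43.9 -10.0 size 16.4 4.4 turn 1.6
px [259. 195.] world [0.445 0.008] tool c 35.2 1.6 size 32.3 30.2 turn -1.8
px [259. 245.] world [ 0.445 -0.017] tool c 10.5 1.1 size 29.1 15.0 turn -88.1
rows 159 259 w 65 tilt 2.2 slide 1.8 cost 0.53 bottom corner tool x,z [60.6 25.1] world x,z 503.3 48.2
rows 159 259 w 65 tilt 2.2 slide 1.8 cost 0.53 bottom corner tool x,z [60.6 25.1] world x,z 503.3 48.2
rows 159 259 w 65 tilt 2.2 slide 1.8 cost 0.53 bottom corner tool x,z [60.6 25.1] world x,z 503.3 48.2
```

Call:
{"name": "apply_moves", "arguments": {"deltas": [44,-2,8,0,7,44,-4,16,0,14,44,-6,24,0,21,44,-8,32,0,28,44,-11,39,0,35,44,-11,39,0,42,44,-11,39,0,49,44,-11,39,0,56,44,-11,39,0,63,44,-11,39,0,70,44,-11,39,0,77,44,-11,39,0,84]}}

```text
clock: 27.1
position: [0.4786, -0.0389, 0.0701]
ee_rot: [-0.0, 0.999, 0.037, -0.001]
contact_force: [1.4, -0.3, -1.5]
width: 0.0444
gripper_force: 21.3
```

Call:
{"name": "apply_moves", "arguments": {"deltas": [44,0,0,20,7,44,0,0,35,7,44,0,0,47,7,44,10,0,47,7,44,18,0,47,7,44,24,0,47,7,44,24,0,47,7,44,24,0,47,7]}}

```text
clock: 27.77
position: [0.5036, -0.0371, 0.0238]
ee_rot: [0.0, 1.0, -0.021, 0.0]
contact_force: [0.1, 0.0, -0.6]
width: 0.0447
gripper_force: 23.2
```

Call:
{"name": "apply_moves", "arguments": {"deltas": [44,0,0,-2,0,44,6,0,-2,0,44,10,0,-2,0,44,13,0,-2,0,44,16,0,-2,0,44,19,0,-2,0,44,19,0,-2,0]}}

```text
clock: 28.35
position: [0.5122, -0.0376, 0.0239]
ee_rot: [-0.0, 1.0, -0.02, -0.011]
contact_force: [-16.6, -4.3, 5.1]
width: 0.0443
gripper_force: 22.1
```

Contact as predicted; same roll as for the second block.

Call:
{"name": "apply_moves", "arguments": {"deltas": [44,2,0,-4,0,44,4,0,-8,0,44,5,0,-12,0,44,7,0,-16,0,44,9,0,-20,0,44,11,0,-24,0,44,14,0,-27,0,44,16,0,-30,0]}}

```text
clock: 29.02
position: [0.5347, -0.0382, 0.055]
ee_rot: [-0.0, 1.0, -0.021, -0.004]
contact_force: [-5.1, 0.1, -1.1]
width: 0.0446
gripper_force: 21.2
```

```bash
python3 - <<'E'
from h import *
im=get_image("wrist"); fit(im)
E
```

```text
rows 172 269 w 56 tilt 30.4 slide 9.3 cost 0.04 bottom corner tool x,z [38.7 47.8] world x,z 574.1 7.8
rows 172 269 w 56 tilt 30.4 slide 9.3 cost 0.04 bottom corner tool x,z [38.7 47.8] world x,z 574.1 7.8
rows 172 269 w 56 tilt 30.4 slide 9.3 cost 0.04 bottom corner tool x,z [38.7 47.8] world x,z 574.1 7.8
```

Call:
{"name": "apply_moves", "arguments": {"deltas": [44,-2,0,3,0,44,4,0,3,0,44,8,0,1,0,44,12,0,-2,0,44,16,0,-5,0,44,20,0,-8,0,44,24,0,-10.5,0,44,27,0,-12,0,44,27,0,-12,0]}}

```text
clock: 29.82
position: [0.5671, -0.04, 0.0684]
ee_rot: [0.0, 1.0, -0.021, 0.002]
contact_force: [1.3, -0.7, -0.1]
width: 0.0447
gripper_force: 20.6
```

```bash
python3 - <<'E'
from h import *
im=get_image("wrist"); fit(im)
E
```

```text
rows 196 278 w 52 tilt 55.5 slide 17.8 cost 0.27 bottom corner tool x,z [13.2 53.4] world x,z 580.4 14.9
rows 196 278 w 52 tilt 55.5 slide 17.8 cost 0.27 bottom corner tool x,z [13.2 53.4] world x,z 580.4 14.9
rows 196 278 w 52 tilt 55.5 slide 17.8 cost 0.27 bottom corner tool x,z [13.2 53.4] world x,z 580.4 14.9
```

Similar to last time. Now onto the cork and roll by friction.

Call:
{"name": "apply_moves", "arguments": {"deltas": [44,0,0,-14,0,44,30,0,-14,0,44,50,0,-14,0,44,50,0,-8,0,44,50,0,-4,0,44,50,0,-1,0,44,50,0,2,0,44,50,0,2,0]}}

```text
clock: 30.53
position: [0.6142, -0.0416, 0.0672]
ee_rot: [-0.0, 1.0, -0.021, -0.0]
contact_force: [-2.0, 0.3, 7.4]
width: 0.0444
gripper_force: 21.7
```

Call:
{"name": "apply_moves", "arguments": {"deltas": [44,4,0,0,0,44,8,0,0,0,44,12,0,0,0,44,16,0,0,0,44,20,0,0,0,44,24,0,0,0,44,24,0,0,0]}}

```text
clock: 31.12
position: [0.6369, -0.0426, 0.0665]
ee_rot: [-0.0, 1.0, -0.021, -0.002]
contact_force: [-3.1, 0.6, 6.3]
width: 0.0443
gripper_force: 22.0
```

```bash
python3 - <<'E'
from h import *
im=get_image("wrist"); fit(im)
E
```

```text
rows 219 285 w 51 tilt -6.3 slide 23.8 cost 262.48 bottom corner tool x,z [40.6 18.3] world x,z 677.6 48.3
rows 219 285 w 51 tilt 76.2 slide 28.2 cost 0.0 bottom corner tool x,z [-6.3 45.1] world x,z 630.7 21.5
rows 219 285 w 51 tilt 76.2 slide 28.2 cost 0.0 bottom corner tool x,z [-6.3 45.1] world x,z 630.7 21.5
```

Call:
{"name": "apply_moves", "arguments": {"deltas": [44,4,0,1,0,44,8,0,1,0,44,12,0,2,0,44,16,0,3,0,44,16,0,5,0,44,16,0,5,0]}}

```text
clock: 31.67
position: [0.6543, -0.0433, 0.0622]
ee_rot: [-0.0, 1.0, -0.021, 0.0]
contact_force: [-2.4, 0.3, 7.9]
width: 0.0444
gripper_force: 23.1
```

```bash
python3 - <<'E'
from h import *
im=get_image("wrist"); fit(im)
E
```

```text
rows 236 287 w 50 tilt -20.9 slide 30.0 cost 286.26 bottom corner tool x,z [36.2  9.9] world x,z 690.6 52.3
rows 236 287 w 50 tilt 90.5 slide 39.3 cost 10.26 bottom corner tool x,z [-15.2  31.3] world x,z 639.1 30.9
rows 236 287 w 50 tilt 90.5 slide 39.3 cost 10.26 bottom corner tool x,z [-15.2  31.3] world x,z 639.1 30.9
```

Call:
{"name": "apply_moves", "arguments": {"deltas": [47,0,0,-1,0,50,0,0,-1,0,62,0,0,-1,0,62,0,0,-1,0,62,0,0,-20,0,62,0,0,-50,0,62,0,0,-85,0,62,0,0,-120,0,62,0,0,-155,0,62,-10,30,-180,0,62,-20,70,-180,0,62,-30,110,-180,0]}}

```text
clock: 32.72
position: [0.6212, -0.1526, 0.2434]
ee_rot: [0.001, 1.0, -0.019, 0.002]
contact_force: [0.9, -0.3, -0.3]
width: 0.062
gripper_force: 0.0
```

Call:
{"name": "apply_moves", "arguments": {"deltas": [62,0,40,0,0,62,0,80,0,0,62,-10,120,0,0,62,-10,160,0,0,62,-10,185,0,0,62,-10,185,0,0,62,-10,185,0,0]}}

```text
clock: 33.3
position: [0.602, -0.338, 0.2398]
ee_rot: [-0.001, 1.0, -0.022, -0.0]
contact_force: [0.3, 0.4, -0.2]
width: 0.0622
gripper_force: 0.0
```

```bash
python3 - <<'E'
from h import *
s=get_state(); print(s["position"],s["ee_rot"],np.round(s["qpos"],2))
w=get_image("wrist"); a=get_image("side"); b=get_image("scene")
for n,im in (("wrist",w),("side",a),("scene",b)):
    for q,z in (("dial_grip",.093),("timer_grip",.046),("blower",0)):
        for d in place_of(q,im)[:2]: print(n,q,round(d["score"],2),np.round(d["point"],1),np.round(onz(im,d["point"],z,n=="wrist"),4))
o=np.zeros((600,800,3),np.uint8)
o[:,:]=0; o[:300,:400]=cv2.resize(a["frame"][140:260,250:410],(400,300)); o[300:,:400]=cv2.resize(b["frame"][150:240,190:310],(400,300))
o[:600,400:]=cv2.resize(w["frame"][:,100:356],(400,600)); cv2.imwrite("pics/c14.png",o[...,::-1])
E
```

```text
[ 0.60203682 -0.33802023  0.23979265] [-5.68552808e-04  9.99749970e-01 -2.23483517e-02 -4.75473382e-04] [-0.61  0.46  1.24  0.    1.44  1.  ]
wrist dial_grip 0.6 [242.2 165.5] [ 0.6201 -0.3253  0.093 ]
wrist timer_grip 0.96 [260.  243.9] [ 0.5126 -0.3379  0.046 ]
wrist blower 0.95 [248.4 148.9] [ 0.6204 -0.3284  0.    ]
wrist blower 0.35 [242.  164.6] [ 0.6008 -0.3193  0.    ]
side dial_grip 0.81 [367.7 257.7] [ 0.6073 -0.3465  0.093 ]
side timer_grip 0.7 [330.6 283. ] [ 0.5092 -0.3477  0.046 ]
side blower 0.89 [362.6 283.1] [ 0.6152 -0.3294  0.    ]
scene dial_grip 0.4 [324.9 164.2] [ 0.6207 -0.3228  0.093 ]
scene timer_grip 0.64 [344.9 179.2] [ 0.5355 -0.3646  0.046 ]
scene blower 0.72 [323.9 185.2] [ 0.6143 -0.3187  0.    ]
scene blower 0.37 [213.9 195.2] [0.7589 0.131  0.    ]
```

View pics/c14.png

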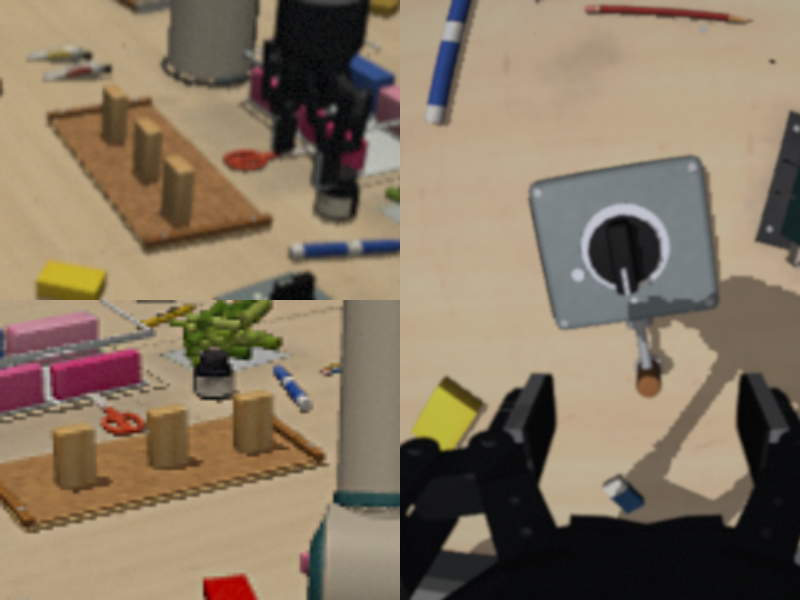

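Wrist picture: all three blocks stand on the cork in the side and scene crops. The knob ring is centred near crop (625,247), with the line toward the small dot at (634,299). The timer grip top is at (649,380), and the housing is turned by roughly 9°.

```bash
python3 - <<'E'
from h import *
w=get_image("wrist"); s=get_state(); T=rot(s["ee_rot"])
f=lambda p,z: onz(w,(100+(p[0]-400)/1.5625,p[1]/1.5625),z,True)
C=np.array([f(p,.056) for p in [(535,185),(697,158),(718,300),(562,328)]])
print(C.round(4),C.mean(0).round(4),[np.linalg.norm(C[i]-C[(i+1)%4]).round(4) for i in range(4)])
for i,j in((3,0),(2,1)): d=C[j]-C[i]; print("blower x dir deg",np.degrees(np.arctan2(d[1],d[0])).round(1))
for i,j in((1,0),(2,3)): d=C[j]-C[i]; print("blower y dir deg-90",np.degrees(np.arctan2(d[1],d[0])).round(1)-90)
print("ring",f((625.5,247),.057).round(4)); print("smalldot",f((634,299),.056).round(4),"bigdot",f((578,275),.056).round(4))
print("grip top",f((650,379),.058).round(4))
# ring by white threshold
g=w["frame"].astype(int); m=(g.min(2)>170).astype(np.uint8); m[:, :190]=0; m[:,300:]=0; m[:120]=0; m[205:]=0
y,x=np.nonzero(m); (e,ax,an)=cv2.fitEllipse(np.c_[x,y].astype(np.float32)); print("ellipse",e,ax,onz(w,e,.057,True).round(4))
E
```

```text
[[ 0.6668 -0.2647  0.056 ]
 [ 0.6793 -0.3741  0.056 ]
 [ 0.5801 -0.3873  0.056 ]
 [ 0.5635 -0.2746  0.056 ]] [ 0.6224 -0.3252  0.056 ] [np.float64(0.1101), np.float64(0.1001), np.float64(0.1139), np.float64(0.1038)]
blower x dir deg 5.5
blower x dir deg 7.6
blower y dir deg-90 6.5
blower y dir deg-90 8.400000000000006
ring [ 0.6208 -0.324   0.057 ]
smalldot [ 0.5833 -0.3279  0.056 ] bigdot [ 0.6024 -0.2898  0.056 ]
grip top [ 0.521  -0.3368  0.058 ]
ellipse (243.37237548828125, 159.68212890625) (52.94425964355469, 61.247528076171875) [ 0.6191 -0.3229  0.057 ]
```

Call:
{"name": "apply_moves", "arguments": {"deltas": [40,10,-8,30,-7,40,18.5,-15,60,-9.5,40,18.5,-15,90,-9.5,40,18.5,-15,110,-9.5,40,18.5,-15,110,-9.5,40,18.5,-15,110,-9.5]}}

```text
clock: 34.45
position: [0.6213, -0.322, 0.1298]
ee_rot: [-0.001, 0.998, 0.062, -0.001]
contact_force: [0.2, -0.5, 1.0]
width: 0.0397
gripper_force: 0.0
```

```bash
python3 - <<'E'
from h import *
s=get_state(); print(s["position"],s["ee_rot"]); T=rot(s["ee_rot"])
w=get_image("wrist"); print("knob exp px",proj(w,[.621,-.324,.097],True))
for q,z in (("dial_grip",.093),("timer_grip",.046)):
    for d in place_of(q,w)[:2]: p=onz(w,d["point"],z,True); print(q,round(d["score"],2),np.round(d["point"],1),p.round(4),((p-s["position"])@T*1000).round(1))
g=w["frame"].astype(int); m=(g.min(2)>165); 
y,x=np.nonzero(m[150:330,170:350]); print(len(x))
if len(x)>20:
    e,ax,an=cv2.fitEllipse(np.c_[x+170,y+150].astype(np.float32)); print(e,ax,onz(w,e,.057,True).round(4))
E
```

```text
[ 0.6213065  -0.32198308  0.12978834] [-7.76580577e-04  9.98077898e-01  6.19582727e-02 -1.03822265e-03]
knob exp px [259.40464186 236.94273066]
dial_grip 0.8 [264.3 231.1] [ 0.6233 -0.3267  0.093 ] [ 1.5  5.  36.8]
timer_grip 0.58 [257.5 317.5] [ 0.5123 -0.3364  0.046 ] [-109.8    1.    84. ]
1159
(259.0415344238281, 169.6297607421875) (86.29251098632812, 113.46565246582031) [ 0.6521 -0.32    0.057 ]
```

Call:
{"name": "apply_moves", "arguments": {"deltas": [40,0,2.5,15,0,40,0,2.5,30,0,40,0,2.5,36,0,40,0,2.5,36,0,25,0,2.5,36,0,12,0,2.5,36,0,12,0,2.5,36,0,12,0,2.5,36,0,12,0,2.5,36,0], "squeeze": 60}}

```text
clock: 35.35
position: [0.6227, -0.3243, 0.0961]
ee_rot: [-0.0, 0.998, 0.062, 0.001]
contact_force: [0.1, 3.9, 4.2]
width: 0.0129
gripper_force: 44.0
```

Call:
{"name": "apply_moves", "arguments": {"deltas": [11,0,-1.5,4,0,11,0,-1.5,8,0,11,0,-1.5,11,0,11,0,-1.5,13,0,11,0,-1.5,13,0]}}

```text
clock: 35.77
position: [0.6228, -0.3242, 0.0884]
ee_rot: [0.002, 0.998, 0.062, 0.002]
contact_force: [-6.2, 4.3, 26.9]
width: 0.0125
gripper_force: 62.2
```

Call:
{"name": "apply_moves", "arguments": {"deltas": [11,0,0,-2,6,11,0,0,-2,12,11,0,0,-2,18,11,0,0,-2,24,11,0,0,-2,30,11,0,0,-2,36,11,0,0,-2,42,11,0,0,-2,48,11,0,0,-2,54,11,0,0,-2,60,11,0,0,-2,65,11,0,0,-2,69]}}

```text
clock: 36.77
position: [0.6214, -0.3264, 0.0885]
ee_rot: [0.003, 0.857, -0.516, 0.002]
contact_force: [-6.1, -1.2, 18.7]
width: 0.0126
gripper_force: 61.2
```

Call:
{"name": "apply_moves", "arguments": {"deltas": [11,0,0,0,1.5,11,0,0,0,1.5,11,0,0,-4,1.5,11,0,0,-8,1.5,11,0,0,-10,1.5,11,0,0,-10,0.5,30,0,0,-10,0.5,40,0,0,-10,0.5,40,0,0,-10,0.5,40,0,0,-30,0.5,40,0,0,-60,0.5,40,0,0,-60,0.5]}}

```text
clock: 37.77
position: [0.6248, -0.3246, 0.1489]
ee_rot: [-0.0, 0.855, -0.518, 0.005]
contact_force: [0.7, -0.1, 1.1]
width: 0.04
gripper_force: 0.0
```

```bash
python3 - <<'E'
from h import *
s=get_state(); print(s["position"],s["ee_rot"],s["contact_force"],np.round(s["qpos"],2)); T=rot(s["ee_rot"])
w=get_image("wrist"); cv2.imwrite("pics/w15.png",w["frame"][...,::-1])
for q,z in (("dial_grip",.093),("timer_grip",.046)):
    for d in place_of(q,w)[:1]: p=onz(w,d["point"],z,True); print(q,round(d["score"],2),np.round(d["point"],1),p.round(4))
c=np.array([.6215,-.3255]); g=w["frame"].astype(int)
# white line: sample brightness on bar top (z=.097 / .089) around the axis, radius 8..20
for z in (.097,.089):
    r=[]
    for a in range(150,290,6):
        v=[]
        for rad in (12,15,18):
            d=np.radians(a+0); P=[c[0]+rad/1e3*np.cos(d),c[1]+rad/1e3*np.sin(d),z]; u=proj(w,P,True); v.append(g[int(round(u[1])),int(round(u[0]))].min())
        r.append((a,int(np.mean(v))))
    print(z,r)
E
```

```text
[ 0.62483688 -0.32456674  0.14887888] [-1.03829845e-04  8.55429054e-01 -5.17899092e-01  4.65322013e-03] [ 0.65071365 -0.0737729   1.06527253] [-0.58  0.52  1.36  0.    1.25  2.08]
dial_grip 0.59 [262.6 223.8] [ 0.6211 -0.3255  0.093 ]
timer_grip 0.73 [374.  244.9] [ 0.5102 -0.3354  0.046 ]
0.097 [(150, 82), (156, 96), (162, 102), (168, 89), (174, 83), (180, 83), (186, 74), (192, 67), (198, 71), (204, 64), (210, 45), (216, 28), (222, 25), (228, 22), (234, 21), (240, 17), (246, 17), (252, 14), (258, 13), (264, 13), (270, 13), (276, 13), (282, 15), (288, 14)]
0.089 [(150, 60), (156, 55), (162, 50), (168, 50), (174, 60), (180, 44), (186, 31), (192, 26), (198, 25), (204, 26), (210, 23), (216, 24), (222, 20), (228, 19), (234, 16), (240, 15), (246, 14), (252, 14), (258, 13), (264, 14), (270, 13), (276, 14), (282, 14), (288, 14)]
```

```bash
python3 - <<'E'
from h import *
w=get_image("wrist"); g=w["frame"].astype(int); c=np.array([.6213,-.3252])
for z in (.097,.089):
    r=[]
    for a in range(84,200,4):
        v=[]
        for rad in (8,11,14,17,20):
            d=np.radians(a); u=proj(w,[c[0]+rad/1e3*np.cos(d),c[1]+rad/1e3*np.sin(d),z],True); v.append(g[int(round(u[1])),int(round(u[0]))].min())
        r.append((a,int(np.mean(v))))
    print(z,r)
u,v=map(int,proj(w,[c[0],c[1],.097],True)); print(u,v)
b=g[v-50:v+30:4,u-60:u+61:4].min(2)
for row in b: print("".join(" .:-=+*#%@"[min(9,int(t)//25)] for t in row))
E
```

```text
0.097 [(84, 89), (88, 82), (92, 73), (96, 59), (100, 45), (104, 31), (108, 31), (112, 59), (116, 127), (120, 191), (124, 152), (128, 95), (132, 59), (136, 38), (140, 42), (144, 58), (148, 67), (152, 77), (156, 82), (160, 84), (164, 81), (168, 79), (172, 78), (176, 78), (180, 72), (184, 66), (188, 68), (192, 65), (196, 63)]
0.089 [(84, 61), (88, 64), (92, 61), (96, 50), (100, 32), (104, 23), (108, 25), (112, 39), (116, 91), (120, 144), (124, 131), (128, 57), (132, 32), (136, 23), (140, 26), (144, 45), (148, 59), (152, 56), (156, 55), (160, 53), (164, 52), (168, 57), (172, 57), (176, 51), (180, 52), (184, 48), (188, 49), (192, 49), (196, 52)]
259 225
=+++++-::=+++++++++++=-::::-:--
=+++++-:=+++=-:..--++++--::----
++++++==+++:       .=+++-::---:
++++++=++=.          :++=::---:
++++++*==.            =++-:-::-
++++++*+:              =+-::-::
++++++#+.              -+=:::::
++++++%*               :==:-:--
++++++%*                +=:::::
++++++%*                =-::::-
+++=++##...         .  :*-:::::
++++==+%.....       .. =*++=-:-
+++++==*+....       ...#=+**===
++++++++#....       ..+=++++=+=
+++++++++*:..       .=+=+++=+==
++====+++++:.  =:  .=++=======+
==:: :++=+===..*-.-+++==- ::=+*
=-:: :+++++++..*- -+++==: ::-++
 ::. .===++==..*- -+++==: .:: .
.::. .=+=++=+:.*- =++=++. .::.
```

Call:
{"name": "apply_moves", "arguments": {"deltas": [50,-4,12,-5,-7,50,-8,24,-5,-14,50,-12,36,-5,-21,50,-16,48,-5,-28,50,-22,60,-5,-35,50,-28,72,-5,-42,50,-34,84,-5,-49,50,-41,96,-5,-56,50,-41,105,-5,-63,50,-41,105,20,-69.4,50,-41,105,40,-69.4,50,-41,105,40,-69.4]}}

```text
clock: 38.97
position: [0.5066, -0.3332, 0.0987]
ee_rot: [-0.004, 0.998, 0.061, -0.004]
contact_force: [-0.5, -0.0, 0.5]
width: 0.0497
gripper_force: 0.0
```

```bash
python3 - <<'E'
from h import *
s=get_state(); print(s["position"],s["ee_rot"]); T=rot(s["ee_rot"])
w=get_image("wrist")
for q,z in (("dial_grip",.093),("timer_grip",.046)):
    for d in place_of(q,w)[:1]: p=onz(w,d["point"],z,True); print(q,round(d["score"],2),np.round(d["point"],1),p.round(4),((p-s["position"])@T*1000).round(1))
E
```

```text
[ 0.50662033 -0.33315036  0.09874774] [-0.00367992  0.99813798  0.06076726 -0.00379125]
dial_grip 0.76 [270.7  21.5] [ 0.6202 -0.3258  0.093 ] [113.6   6.5   4.9]
timer_grip 0.96 [262. 213.] [ 0.5136 -0.3357  0.046 ] [ 7.   3.8 52.7]
```

Call:
{"name": "apply_moves", "arguments": {"deltas": [50,6.5,3.5,0,0,50,6.5,3.5,25,0,50,6.5,3.5,42,0,50,6.5,3.5,51,0,50,6.5,3.5,51,0,30,6.5,3.5,51,0,17,6.5,3.5,51,0,17,6.5,3.5,51,0,17,6.5,3.5,51,0], "squeeze": 60}}

```text
clock: 39.87
position: [0.5172, -0.3357, 0.0544]
ee_rot: [-0.002, 0.998, 0.06, 0.001]
contact_force: [0.3, 8.0, 4.8]
width: 0.0183
gripper_force: 50.8
```

Call:
{"name": "apply_moves", "arguments": {"deltas": [16,-5,0,0,0,16,-12,0,0,0,16,-20,0,0,0,16,-28,0,0,0,16,-35,0,0,0,16,-40,0,0,0,16,-42,0,0,0,16,-42,0,0,0,16,-42,0,0,0]}}

```text
clock: 40.62
position: [0.4821, -0.3396, 0.0546]
ee_rot: [-0.002, 0.998, 0.058, 0.007]
contact_force: [17.0, 14.4, -2.2]
width: 0.0176
gripper_force: 59.0
```

Call:
{"name": "apply_moves", "arguments": {"deltas": [16,0,0,0,0,60,2,0,0,0,60,2,0,0,0,60,2,0,0,0,60,2,0,0,0,60,2,0,0,0,60,2,0,-30,0,60,2,0,-60,0,60,2,0,-100,0,60,2,0,-140,0,60,2,0,-150,0,60,2,0,-150,0]}}

```text
clock: 41.62
position: [0.4785, -0.3452, 0.2072]
ee_rot: [0.003, 0.998, 0.061, 0.003]
contact_force: [0.2, 0.0, 1.2]
width: 0.0602
gripper_force: 0.0
```

```bash
python3 - <<'E'
from h import *
s=get_state(); print(s["position"],s["ee_rot"])
w=get_image("wrist"); a=get_image("side"); b=get_image("scene")
for q,z in (("dial_grip",.093),("timer_grip",.046)):
    for d in place_of(q,w)[:1]: p=onz(w,d["point"],z,True); print(q,round(d["score"],2),np.round(d["point"],1),p.round(4))
g=w["frame"].astype(int); c=np.array([.6213,-.3252])
for z in (.097,.089):
    r=[]
    for an in range(100,200,4):
        v=[]
        for rad in (8,11,14,17,20):
            d=np.radians(an); u=proj(w,[c[0]+rad/1e3*np.cos(d),c[1]+rad/1e3*np.sin(d),z],True); v.append(g[int(round(u[1])),int(round(u[0]))].min())
        r.append((an,int(np.mean(v))))
    print(z,sorted(r,key=lambda t:-t[1])[:4])
for n,im in (("side",a),("scene",b)):
    print(n,[proj(im,p).round() for p in ([.665,.184,.045],[.662,.067,.045],[.649,-.043,.045])],[(round(d["score"],2),np.round(d["point"]).tolist()) for d in find_in("block_0",im) if d["score"]>.2])
E
```

```text
[ 0.47846888 -0.34519095  0.20723568] [0.00335419 0.9981442  0.06072315 0.00309826]
dial_grip 0.74 [251.3  23.3] [ 0.6198 -0.3247  0.093 ]
timer_grip 0.87 [252.9 144.9] [ 0.5137 -0.3386  0.046 ]
0.097 [(120, 144), (116, 119), (124, 116), (128, 73)]
0.089 [(112, 141), (108, 120), (116, 107), (104, 87)]
side [array([297., 184.]), array([310., 198.]), array([322., 214.])] [(0.77, [200.0, 197.0]), (0.7, [222.0, 230.0]), (0.62, [299.0, 185.0]), (0.62, [277.0, 253.0]), (0.56, [208.0, 214.0]), (0.46, [324.0, 221.0])]
scene [array([211., 196.]), array([239., 190.]), array([264., 186.])] [(0.66, [264.0, 188.0]), (0.61, [259.0, 242.0]), (0.53, [215.0, 194.0]), (0.52, [220.0, 252.0]), (0.5, [242.0, 188.0])]
```

```bash
python3 - <<'E'
from h import *
o=cv2.imread("pics/c14.png")[...,::-1].astype(int)
a=get_image("side")["frame"]; b=get_image("scene")["frame"]
A=cv2.resize(a[140:260,250:410],(400,300)).astype(int); B=cv2.resize(b[150:240,190:310],(400,300)).astype(int)
print(np.abs(A-o[:300,:400])[90:250,50:270].mean(), np.abs(B-o[300:,:400])[80:240,0:330].mean())
E
```

```text
34.08721590909091 1.389570707070707
```

```bash
python3 -c "
from rig import *
print(sign_off())"
```

```text
the job is handed in; nothing more can be done
None
```

The job is handed in, with no verdict returned: all three printing blocks present stand upright and apart on the cork, the blower knob reads on and up, and the timer was pulled to its stop and ran home. The final block check was the scene camera only, because the side view had changed and missed the middle block.

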